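Set a scribed resin sheet over the cutting-block edge and clamp it

TASK

The pink resin sheet on the wooden cutting block is about to be trimmed along its black scribed line. With the fingertips only, never gripping or lifting it, push the sheet flat against the aluminium fence and slide it toward you until the scribed line lies right over the block's front edge, the hatched waste end overhanging; then press the blue handle of the lever clamp fully down so that its rubber foot holds the sheet there. Leave the other things on the bench where they are.

Things in the scene. Friction and masses are not known exactly. Their poses are not given: they have to be found in the camera images.
- cutting_block: fixed wooden cutting block, 180 (x) x 150 (y) mm; origin at the centre of its underside on the counter, top face 25 mm above it. Its -x side is the front edge, facing the robot (block yaw within 0.25 rad). It carries a fence and, left (+y) of the fence, a lever clamp within x = -75 to -35, y = 22 to 70 mm; the open clamp's bar stands up over the fence, up to 75 mm above the block's top.
- block_edge (a point): point on the block's top front edge, at x = -90, y = -22, z = 25 mm of the block; same axes as the block
- fence_face (a point): on the fence's right-hand (-y) face, where the sheet goes: x = +10, y = +10, z = 25 mm of the block, same axes. The fence is an aluminium bar 8 mm wide and 10 mm high on the block's top, along x from x = -67 to +88 mm of the block.
- sheet: loose flat pink resin sheet, 130 (x) x 64 (y) x 5 mm, about 60 g; origin at the centre of its underside, z up. A black line is scribed across it (along y); the 30 mm from the line to its -x end are hatched. It starts on the block, not overhanging, hatched end to the front, a little askew and clear of the fence. In place, its origin is at x = -55, y = -22 mm of the block.
- sheet_line (a point): middle of the scribed line, on the sheet's underside, 35 mm from the sheet's origin toward its -x end; same axes as the sheet
- clamp_handle (a joint): lever clamp handle, rad: 0 = open, handle raised 0.97 rad above level, pointing up and to +y of the block; grows as the handle is pressed down; at 1.0 (its stop) it lies level. A stiff friction hinge: it stays where it is left; pressing it takes about 5 to 12 N on the grip.
- handle_pivot (a point): centre of the handle's pivot pin (fixed, along x): x = -55, y = +52, z = 54 mm of the block, same axes. The handle reaches 100 mm from it; the blue grip covers the last 72 mm, 15 mm wide and 11 mm thick.
- handle_grip (a point): point on the upper face of the blue grip, 80 mm from the pivot along the handle; moves with the handle
- clamp_pad: black rubber foot, 15 mm across, under the end of the clamp bar; spring-loaded, presses on the sheet with about 7 N when the handle is fully down, at x = -55, y = -24 mm of the block. Origin on the bar's mid-plane, 25.5 mm above the foot's underside
- caliper: small steel caliper lying on the counter, 34 x 130 x 9 mm, bystander; origin at the centre of its underside
- marker_blue: blue marker pen lying on the counter, 10 x 120 x 12 mm, bystander; origin at the centre of its underside
- bur_stand_red: round red bur stand, 69 mm across, 52 mm high, bystander; origin at the centre of its underside
- bur_stand_purple: round purple bur stand, 69 mm across, 50 mm high, bystander; origin at the centre of its underside
- jar_wax: small jar with screw lid, 51 mm across, 24 mm high, bystander; origin at the centre of its underside
- model_brush: red-handled brush lying on the counter, 10 x 131 x 10 mm, bystander; origin at the centre of its underside
- typodont: pink and white jaw model, 92 x 103 x 84 mm, bystander; origin at the centre of its underside
Not all that is in view belongs to the job. There is more than one size of the sheet; the one meant has the size given above.

How it is judged:
By the outcome, as a careful person would: the job done as asked, in the order asked, and still so for the second after the job is handed in, with the robot touching nothing.
It also fails if it takes over 67 s, if anything falls off the work surface, if the arm or the gripper's body presses on something with over 40 N, if the wrist force passes 120 N, or if a joint passes its speed limit or range.

ROBOT

A 7-joint arm with a two-finger parallel gripper is mounted at the origin on a cart in front of the work surface, level with it; the furniture and walls round the work are solid. World frame = base frame: x ahead of the robot, y to its left, z up, the work surface at z = 0. Lengths are in mm, angles in rad, forces in N, time in s.
With the tool pointing down it reaches from about 400 to 875 mm from the base axis. Payload 4.4 kg.
Tool frame: the origin (TCP) lies at the very end of the fingers, on their centre line; the grasp point (between the pads) lies 19 mm behind it; y points along the fingers, x is the direction in which the jaws open and shut, and the axes are right-handed (so a half turn about y gives the same grasp; the last joint's range is limited). The gripper opens to 85 mm and grips with 20 to 120 N. Pads are 22 mm wide; open, the fingers measure 114 mm over their backs; the gripper's body (76 mm by 85 mm) begins 54 mm behind the grasp point. The pads swing forward as they close: fully open they stand 13 mm farther back than shut.
Start: joints at [1.214, 0.628, 0.038, 1.517, -0.027, 0.996, -0.02], TCP at [186.396, -622.716, 205.813] pointing down, gripper open.
Joint ranges: [-3.06, 3.06], [-0.37, 2.12], [-1.25, 1.32], [0.18, 2.47], [-1.1, 4.24], [0.23, 1.98], [-2.94, 2.94]. Speed limits (rad/s): [2.57, 2.57, 3.14, 3.14, 3.14, 3.14, 3.14].

INTERFACE

Orientations are given as [roll, pitch, yaw] about the fixed x, y, z axes, in that order (R = Rz(yaw) Ry(pitch) Rx(roll)).
In Python, from cell import ctrl, get_image, nets gives the robot as it stands. The module is installed in compiled form; this text tells all that it offers.
- The arm moves only by the tool step_arm, never from a script. Its argument "moves" is text: rows parted by semicolons, each of 7 numbers parted by spaces: the shift along the tool's x, y, z normalised to -1 to 1, where 1 is 0.05 m, then the turn, a rotation vector about the tool's x, y, z normalised to -1 to 1, where 1 is 0.12 rad, then the opening, from 0 (shut) to 1 (fully open). A call has 1 to 20 rows; each row shifts and turns the commanded pose from where the row before left it, along the tool's axes as they then stand; what a row does not reach is not made up. A row lasts 1/10 s, in which the tool goes at most 50 mm and 8.59 degrees, less where a joint would pass 70% of its speed; a pose out of reach is approached as far as the arm can. A call with a number of a shift or a turn outside -1 to 1 is refused whole. A call with a gripper value outside its range is refused whole. The fingers move at their own pace and stop on an object; the grip force is fixed at half the most. Time passes only in rows, so rows that do not move let the fingers close. It gives the time, the measured TCP pose, the force and the opening at its end, in the units of the state.
- ctrl.read_state(): the state, without advancing time (a new reading comes with each control period).
- get_image(name): name is "scene" or "side" or "wrist"; returns a dict with "color" (400x640x3 uint8, blue, green, red), "vertical_fov" (degrees; the focal length in pixels is half the picture's height over the tangent of half this angle, whatever the lens; pixels are square), "cx", "cy" (the principal point, pixels), "R" (3x3) and "t" (3): a world point X has camera coordinates R X + t; the wrist camera has in their place "T_tool_cam" (4x4, takes a point from camera to tool coordinates, whose origin is the TCP and whose axes are the tool frame's). Camera axes: x right, y down, z forward; pixel columns grow to the right and rows downward; lengths in mm; the calibration is good to about 2 mm. A picture is of the moment at which its call begins: read the wrist's pose just before it. There is no depth.
- ctrl.finish_job(): hands the job in, once; it reports no verdict.
Trained networks look in a picture, given as the dict that the camera call returned (one of the last four; its "shot" number tells which), for a name from the list of things; names that differ only in an ending like _2 or _b are one class to them, and where a whole thing is asked for, a point or a joint stands for the part that bears it (a point fixed in the world has none). Each returns a list of dicts, best first, with "conf" (0 to 1); they miss things now and then, are a little off and sometimes report something else, mostly with a low value. They report only what shows in the picture. A call takes as long as a camera call. They do not tell look-alikes from the thing itself.
- nets.find_in(picture, target): "position" ([x, y, z] in mm, in world coordinates, good to about 4 mm: the middle of the surface that is visible of it).
- nets.cut_out(picture, target): "pixels" (400x640 bool, what is visible of it).
- nets.place_of(picture, target): "position" ([x, y, z] in mm, in world coordinates, good to about 4 mm: a listed point, or the origin of a listed thing).
The state is a dict: "clock": time; "qpos": joint angles; "qd": joint speeds; "tau": joint torques, N m; "eef_pos": TCP position; "tool_rot": TCP orientation; "force": force on the tool from outside, world axes, zero at the start; "torque": the same for the moment, N m; "width": finger opening in mm.
Only numpy, scipy, OpenCV 4.12 (cv2) and the standard library are available. Lean on these libraries where they do the work, as an engineer would, in place of code of your own. Each camera call takes 0.05 s, during which the arm holds its last target.

## Working session

There is one attempt and no reset: what is moved stays moved. The work goes in short steps, Python scripts to look and compute and a tool call to move; the robot and the scene stay as the last step left them, time stands still between calls to the robot, and variables do not carry over. Pictures are saved under pics/ and viewed, and the job is handed in when it is done.

Besides the shell and the picture viewer there is one more tool, called after "Emit:" as a command line: name --argument value ..., lists and objects as JSON in quotes. step_arm: Moves the arm, as the interface text tells. Scaled input: -1 to 1 covers 0.05 m each way for a shift and 0.12 rad each way for a turn. Its arguments: {"type":"object","properties":{"moves":{"type":"string"}},"required":["moves"]}

```bash
mkdir -p pics; python3 - <<'E'
from cell import ctrl,get_image,nets
import cv2,numpy as np
s=ctrl.read_state()
for k,v in s.items(): print(k,v)
for n in ("scene","side"):
    p=get_image(n); cv2.imwrite(f"pics/{n}0.png",p["color"])
    print(n,p["vertical_fov"],p["cx"],p["cy"],np.array(p["R"]).round(3).tolist(),np.array(p["t"]).round(1).tolist(), p["shot"])
    for t in ("cutting_block","block_edge","fence_face","sheet","sheet_line","handle_pivot","handle_grip","clamp_pad"):
        print(t,[(np.round(d["position"],1).tolist(),round(d["conf"],2)) for d in nets.place_of(p,t)][:3])
E
```

```text
clock 0.0
qpos [ 1.21421832  0.62934184  0.03839248  1.5184174  -0.02696538  0.99629282
 -0.02004216]
qd [-0.00069763 -0.00026936  0.00173078  0.00098464  0.00163953  0.00091206
 -0.00052898]
tau [ 1.96914862e-04 -5.63403404e+01  1.22618515e+00 -1.93448424e+01
  1.09800347e-02  1.05804973e-02 -6.58331629e-06]
eef_pos [ 186.19655747 -622.02945672  204.87522464]
tool_rot [-1.57082284  0.00194255 -1.28000276]
force [-0.2954669  -0.25582167 -0.46774045]
torque [ 0.0269972   0.0350739  -0.01195891]
width 85.6095108005534
scene 57.26012745645728 319.177286444583 198.28410694213395 [[-0.786, -0.618, -0.008], [-0.406, 0.527, -0.746], [0.465, -0.584, -0.666]] [484.3, 272.7, 977.1] 1
cutting_block [([512.7, 193.5, -0.3], 0.72)]
block_edge [([422.5, 177.9, 21.2], 0.91)]
fence_face [([526.9, 204.8, 28.1], 0.86), ([695.7, -121.0, -0.5], 0.26)]
sheet [([492.8, 374.2, 0.7], 0.67), ([503.3, 158.4, 20.4], 0.64)]
sheet_line [([468.6, 159.6, 26.3], 0.79), ([500.1, 388.6, -2.2], 0.76), ([465.5, 241.2, 54.6], 0.33)]
handle_pivot [([462.9, 245.0, 55.7], 0.74)]
handle_grip [([458.5, 289.8, 122.1], 0.51)]
clamp_pad []
side 51.81557792640684 317.7335144170891 195.9145684518461 [[0.99, -0.138, -0.025], [-0.071, -0.345, -0.936], [0.121, 0.929, -0.351]] [-560.6, 169.6, 1108.9] 2
cutting_block [([513.8, 196.1, 1.0], 0.74), ([525.0, 197.2, 21.3], 0.44)]
block_edge [([423.2, 177.0, 22.2], 0.74), ([468.9, 159.7, 26.2], 0.24)]
fence_face [([456.8, -160.2, -1.3], 0.67), ([523.6, 199.1, 22.3], 0.66)]
sheet [([501.5, 154.2, 20.3], 0.56), ([489.7, 368.4, 4.7], 0.42)]
sheet_line [([468.0, 158.1, 26.1], 0.56)]
handle_pivot [([461.6, 246.6, 55.6], 0.7)]
handle_grip [([463.4, 292.1, 128.3], 0.68)]
clamp_pad []
```

View pics/scene0.png

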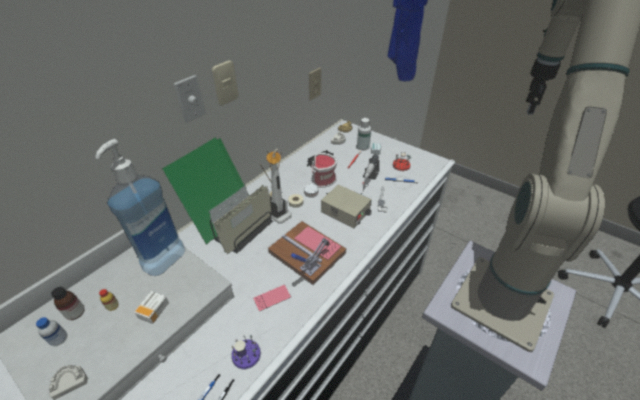

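View pics/side0.png

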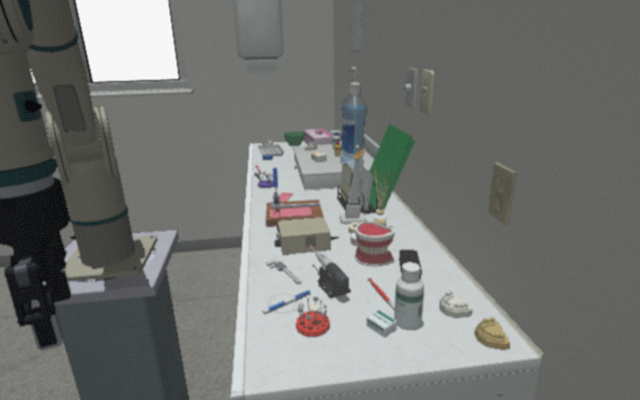

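```bash
python3 - <<'E'
from cell import ctrl,get_image,nets
import cv2,numpy as np
p=get_image("wrist"); cv2.imwrite("pics/wrist0.png",p["color"])
print(p["vertical_fov"],p["cx"],p["cy"],np.array(p["T_tool_cam"]).round(3).tolist())
a=cv2.imread("pics/scene0.png")[165:325,210:390]; cv2.imwrite("pics/scene0c.png",cv2.resize(a,None,fx=4,fy=3.7,interpolation=cv2.INTER_CUBIC)[:600])
p=get_image("scene")
for t in ("caliper","marker_blue","bur_stand_red","bur_stand_purple","jar_wax","model_brush","typodont"):
    print(t,[(np.round(d["position"],1).tolist(),round(d["conf"],2)) for d in nets.place_of(p,t)][:2])
E
```

```text
60.577307692310676 317.6035892020971 199.32004034498829 [[1.0, -0.0, 0.001, 1.003], [-0.001, -0.29, 0.957, -166.884], [-0.0, -0.957, -0.29, 74.268], [0.0, 0.0, 0.0, 1.0]]
caliper [([455.9, -154.6, 0.6], 0.61)]
marker_blue [([466.8, 159.3, 25.3], 0.64), ([457.0, -283.7, -0.4], 0.57)]
bur_stand_red [([511.3, -366.8, 1.8], 0.56), ([678.6, -30.8, 2.5], 0.21)]
bur_stand_purple [([427.6, 524.2, -3.6], 0.92)]
jar_wax [([459.5, 291.5, 121.5], 0.59)]
model_brush [([679.9, -28.6, 0.4], 0.69), ([673.7, -290.4, -0.1], 0.38)]
typodont [([696.1, -121.4, -0.9], 0.88)]
```

View pics/scene0c.png

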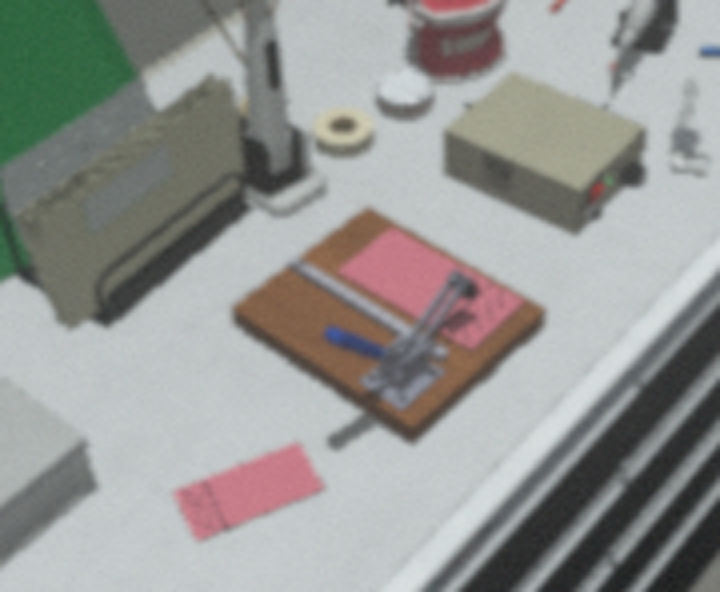

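View pics/wrist0.png

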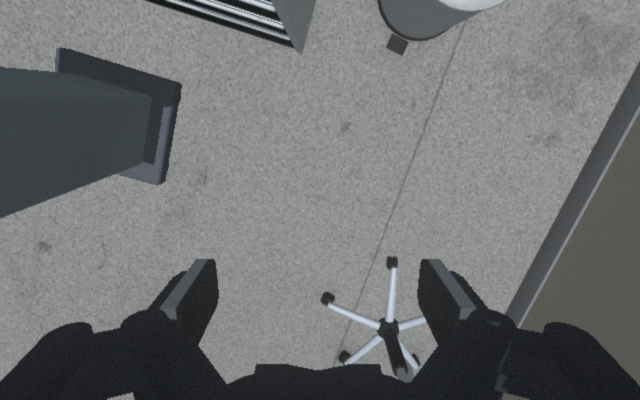

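```bash
cat > h.py <<'E'
import numpy as np,cv2
from scipy.spatial.transform import Rotation as Ro
def K(p):
    f=200/np.tan(np.radians(p["vertical_fov"]/2)); return f,p["cx"],p["cy"]
def cam(p,st=None):
    if "R" in p: return np.array(p["R"]),np.array(p["t"])
    T=np.array(p["T_tool_cam"]); Rt=Ro.from_euler('xyz',st["tool_rot"]).as_matrix(); 
    Rw=Rt@T[:3,:3]; c=Rt@T[:3,3]+np.array(st["eef_pos"])
    return Rw.T,-Rw.T@c
def ray(p,uv,z,st=None):
    f,cx,cy=K(p);R,t=cam(p,st)
    d=R.T@np.array([(uv[0]-cx)/f,(uv[1]-cy)/f,1]);c=-R.T@t
    return c+d*(z-c[2])/d[2]
def proj(p,X,st=None):
    f,cx,cy=K(p);R,t=cam(p,st);X=np.atleast_2d(X)
    q=X@R.T+t
    return np.c_[cx+f*q[:,0]/q[:,2],cy+f*q[:,1]/q[:,2]]
def plan(st,target,yaw=None):
    Rt=Ro.from_euler('xyz',st["tool_rot"]).as_matrix()
    d=Rt.T@(np.array(target)-np.array(st["eef_pos"]))
    print("tool shift mm",d.round(2),"units",(d/50).round(3))
    if yaw is not None:
        Rg=Ro.from_euler('xyz',[-np.pi/2,0,yaw]).as_matrix()
        rv=Ro.from_matrix(Rt.T@Rg).as_rotvec(); print("rotvec units",(rv/0.12).round(3))
E
python3 - <<'E'
from h import *
from cell import get_image,ctrl
p=get_image("scene")
for n,uv in dict(lampbase=(280,212),boxfront=(354,222),boxleft=(322,205),boxr=(370,215),purse_l=(228,247),purse_r=(270,222),stray=(295,283)).items(): print(n,ray(p,uv,0).round())
s=ctrl.read_state()
plan(s,(186+200,-622,330),-.7)
E
```

```text
lampbase [698. 109.   0.]
boxfront [474.  -4.   0.]
boxleft [607.  -5.   0.]
boxr [450. -64.   0.]
purse_l [720. 321.   0.]
purse_r [692. 164.   0.]
stray [470. 295.   0.]
tool shift mm [  56.55 -124.19  191.42] units [ 1.131 -2.484  3.828]
rotvec units [-0.    -4.834 -0.   ]
```

Emit:
step_arm --moves "-0.34 -0.175 0.735 0 0 0 1;-0.34 -0.175 0.735 0 0 0 1;-0.34 -0.175 0.735 0 0 0 1;-0.34 -0.175 0.735 0 0 0 1;-0.34 -0.175 0.735 0 0 0 1;-0.34 -0.175 0.735 0 0 0 1;-0.34 -0.175 0.735 0 0 0 1;-0.34 -0.175 0.735 0 0 0 1;-0.34 -0.175 0.735 0 0 0 1;-0.34 -0.175 0.735 0 0 0 1;-0.34 -0.175 0.735 0 0 0 1;-0.34 -0.175 0.735 0 0 0 1"

```text
clock: 2.6
eef_pos: [551.5, -299.6, 311.4]
tool_rot: [-1.571, -0.0, -1.28]
force: [0.2, -0.1, -0.1]
width: 85.7
```

Emit:
step_arm --moves "0 0 0 0 -0.87 0 1;0 0 0 0 -0.87 0 1;0 0 0 0 -0.87 0 1;0 0 0 0 -0.87 0 1;0 0 0 0 -0.87 0 1;0 0 0 0 -0.87 0 1;0 0 0 0 -0.87 0 1;0 0 0 0 -0.87 0 1;0 0 0 0 -0.87 0 1;0 0 0 0 -0.87 0 1;0 0 0 0 -0.87 0 1;0 0 0 0 -0.87 0 1"

```text
clock: 3.8
eef_pos: [550.3, -300.9, 310.8]
tool_rot: [-1.571, 0.0, -0.023]
force: [-0.1, 0.0, -0.0]
width: 85.2
```

Emit:
step_arm --moves "-0.09 0.1 0.83 0 0 0 1;-0.09 0.1 0.83 0 0 0 1;-0.09 0.1 0.83 0 0 0 1;-0.09 0.1 0.83 0 0 0 1;-0.09 0.1 0.83 0 0 0 1;-0.09 0.1 0.83 0 0 0 1;-0.09 0.1 0.83 0 0 0 1;-0.09 0.1 0.83 0 0 0 1;-0.09 0.1 0.83 0 0 0 1;-0.09 0.1 0.83 0 0 0 1;-0.09 0.1 0.83 0 0 0 1;-0.09 0.1 0.83 0 0 0 1;-0.09 0.1 0.83 0 0 0 1;-0.09 0.1 0.83 0 0 0 1;0 0 0 0 0 0 1;0 0 0 0 0 0 1"

```text
clock: 5.4
eef_pos: [502.7, 282.6, 240.6]
tool_rot: [-1.571, 0.0, -0.025]
force: [0.7, 0.7, -0.3]
width: 85.7
```

```bash
python3 - <<'E'
from cell import ctrl,get_image,nets
from h import *
import json
s=ctrl.read_state(); p=get_image("wrist"); cv2.imwrite("pics/w1.png",p["color"])
json.dump(dict(eef_pos=list(s["eef_pos"]),tool_rot=list(s["tool_rot"])),open("w1.json","w"))
print(s["clock"],s["eef_pos"],s["tool_rot"],s["qpos"])
for t in ("cutting_block","block_edge","fence_face","sheet","sheet_line","handle_pivot","handle_grip","clamp_pad"):
    print(t,[(np.round(d["position"],1).tolist(),round(d["conf"],2)) for d in nets.place_of(p,t)][:3])
print(s["clock"], ctrl.read_state()["clock"])
E
```

```text
5.4 [502.67301897 282.63700468 240.55196193] [-1.57111193e+00  4.36923702e-04 -2.45641002e-02] [-0.30178097  0.50819901 -0.39794602  1.67636149  0.22552719  1.00310236
 -0.80114773]
cutting_block [([511.9, 192.9, 0.0], 0.83)]
block_edge [([423.4, 173.7, 22.8], 0.63)]
fence_face [([528.3, 205.8, 27.1], 0.93)]
sheet [([499.5, 160.0, 23.4], 0.82), ([491.4, 364.3, -0.4], 0.66)]
sheet_line [([503.3, 391.8, 0.5], 0.68), ([467.0, 161.1, 22.4], 0.64)]
handle_pivot [([464.1, 251.4, 52.3], 0.56)]
handle_grip [([467.1, 288.5, 127.3], 0.86)]
clamp_pad [([456.0, 183.4, 83.9], 0.47)]
5.4 5.85
```

View pics/w1.png

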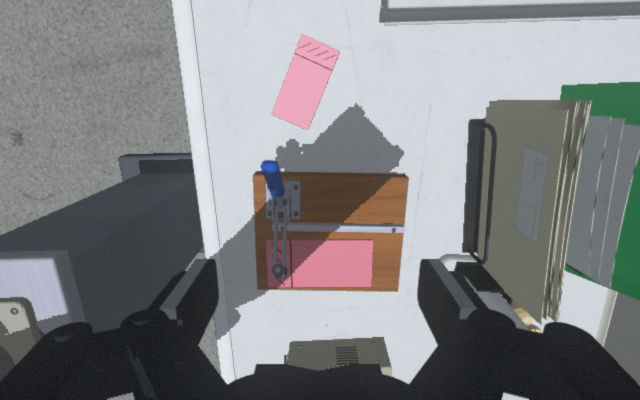

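```bash
python3 - <<'E'
import cv2
a=cv2.imread("pics/w1.png")[160:300,245:415]
cv2.imwrite("pics/w1c.png",cv2.resize(a,None,fx=4.5,fy=4.2,interpolation=cv2.INTER_CUBIC))
E
```

```text
(no output)
```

View pics/w1c.png

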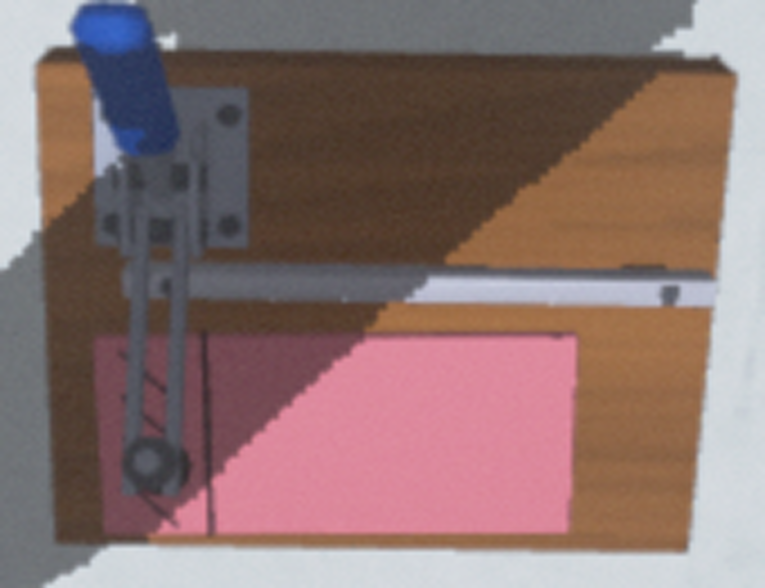

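```bash
python3 - <<'E'
from h import *
from cell import get_image
import json
s=json.load(open("w1.json")); 
p=get_image("wrist")
def w(x,y,z): return ray(p,((x+.5)/4.5-.5+245,(y+.5)/4.2-.5+160),z,s)
B=dict(FL=(37,68),BL=(735,72),FR=(57,542),BR=(688,550))
S=dict(FL=(94,335),BL=(577,335),FR=(103,534),BR=(570,533))
def fit(P,L,W,z):
    X=np.array([w(*P[k],z)[:2] for k in("FL","BL","FR","BR")]); Q=np.array([[-L/2,W/2],[L/2,W/2],[-L/2,-W/2],[L/2,-W/2]])
    print(X.round(1).tolist(), np.linalg.norm(X[1]-X[0]).round(1),np.linalg.norm(X[3]-X[2]).round(1),np.linalg.norm(X[0]-X[2]).round(1),np.linalg.norm(X[1]-X[3]).round(1))
    c=X.mean(0);H=(Q.T@(X-c)); a=np.arctan2(H[0,1]-H[1,0],H[0,0]+H[1,1])
    print("c",c.round(1),"yaw",round(a,4)); return c,a
cb,ab=fit(B,180,150,25); cs,as_=fit(S,130,64,30)
R=np.array([[np.cos(ab),-np.sin(ab)],[np.sin(ab),np.cos(ab)]])
print("sheet in block",R.T@(cs-cb),as_-ab)
for n,q in dict(fence=(10,10),fence0=(-67,10),edge=(-90,-22),pivot=(-55,52)).items(): print(n,(cb+R@np.array(q)).round(1))
# fence right lower edge visible at crop
for x,y in((128,300),(712,306)): print("fence r top", R.T@(w(x,y,35)[:2]-cb))
print("pivot ray z54", R.T@(w(150,205,54)[:2]-cb))
E
```

```text
[[428.9, 269.3], [606.3, 263.7], [422.8, 122.8], [600.7, 115.6]] 177.5 178.1 146.6 148.3
c [514.7 192.8] yaw -0.0373
[[438.8, 192.4], [567.0, 189.1], [436.8, 128.2], [566.5, 125.3]] 128.3 129.7 64.2 63.9
c [502.3 158.7] yaw -0.0229
sheet in block [-11.11582952 -34.51755315] 0.014474462517901333
fence [525.  202.4]
fence0 [448.1 205.3]
edge [423.9 174.2]
pivot [461.6 246.8]
fence r top [-65.85003801   9.58400786]
fence r top [86.15991128  9.65837495]
pivot ray z54 [-57.30660568  43.9406119 ]
```

```bash
cat >> h.py <<'E'
cb=np.array([514.7,192.8]);ab=-0.0373
Rb=np.array([[np.cos(ab),-np.sin(ab)],[np.sin(ab),np.cos(ab)]])
def L2W(x,y,z): return np.r_[cb+Rb@np.array([x,y]),z]
def loc(st): return np.r_[Rb.T@(np.array(st["eef_pos"][:2])-cb),st["eef_pos"][2]]
E
python3 - <<'E'
from h import *
from cell import ctrl
s=ctrl.read_state()
plan(s,L2W(0,-94,240),-.0373); plan(s,L2W(0,-94,60),-.0373); print(loc(s))
E
```

```text
tool shift mm [  12.86    0.96 -182.05] units [ 0.257  0.019 -3.641]
rotvec units [-0.     0.078  0.002]
tool shift mm [  12.82  180.96 -182.06] units [ 0.256  3.619 -3.641]
rotvec units [-0.     0.078  0.002]
[-14.55235291  87.92380953 240.96355567]
```

Emit:
step_arm --moves "0.05 0 -0.73 0 0.08 0 0;0.05 0 -0.73 0 0 0 0;0.05 0 -0.73 0 0 0 0;0.05 0 -0.73 0 0 0 0;0.05 0 -0.73 0 0 0 0;0 0.6 0 0 0 0 0;0 0.6 0 0 0 0 0;0 0.6 0 0 0 0 0;0 0.6 0 0 0 0 0;0 0.6 0 0 0 0 0;0 0.6 0 0 0 0 0;0 0 0 0 0 0 0;0 0 0 0 0 0 0"

```text
clock: 7.2
eef_pos: [509.4, 98.9, 61.1]
tool_rot: [-1.571, 0.0, -0.037]
force: [0.3, 0.9, 0.6]
width: 0.4
```

```bash
python3 - <<'E'
from h import *
from cell import ctrl,get_image
s=ctrl.read_state(); print(loc(s),s["tool_rot"],s["force"],s["width"])
p=get_image("wrist"); cv2.imwrite("pics/w2.png",p["color"])
E
```

```text
[ -1.79414376 -93.99285013  61.05473301] [-1.57083152e+00  4.92214522e-04 -3.67075363e-02] [0.29037235 0.87124459 0.56317068] 0.3718678319592113
```

View pics/w2.png

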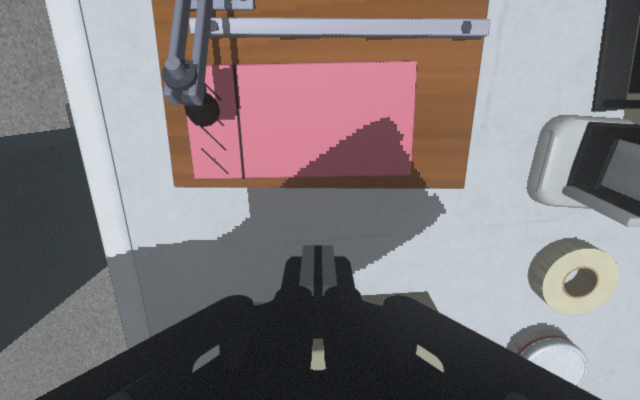

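```bash
python3 - <<'E'
from h import *
from cell import ctrl,get_image
s=ctrl.read_state(); p=get_image("wrist")
for z in(0,30,50,60): print(z,ray(p,(430,292),z,s).round(1))
print(proj(p,np.array(s["eef_pos"]),s))
X=[ray(p,uv,30,s)[:2] for uv in((187,66),(415,62),(194,179),(413,176))]
print([(Rb.T@(x-cb)).round(1).tolist() for x in X])
X=[ray(p,uv,25,s)[:2] for uv in((174,188),(464,188))]
print([(Rb.T@(x-cb)).round(1).tolist() for x in X])
E
```

```text
0 [593.8  25.8   0. ]
30 [583.2  45.   30. ]
50 [576.2  57.8  50. ]
60 [572.6  64.2  60. ]
[[316.60138305 239.89888175]]
[[-71.3, -5.4], [52.3, -3.3], [-74.0, -68.3], [56.3, -66.5]]
[[-88.8, -75.2], [89.8, -75.3]]
```

Emit:
step_arm --moves "0 0.34 0 0 0 0 0;0 0.34 0 0 0 0 0;0 0 0 0 0 0 0;0 0 0.14 0 0 0 0;0 0 0.14 0 0 0 0;0 0 0 0 0 0 0"

```text
clock: 7.9
eef_pos: [510.9, 115.2, 28.0]
tool_rot: [-1.569, -0.003, -0.035]
force: [0.8, -0.6, 0.1]
width: 0.1
```

Emit:
step_arm --moves "0 0 0.03 0 0 0 0;0 0 0.03 0 0 0 0;0 0 0.03 0 0 0 0;0 0 0.03 0 0 0 0;0 0 0.03 0 0 0 0;0 0 0.03 0 0 0 0;0 0 0 0 0 0 0"

```text
clock: 8.6
eef_pos: [510.2, 122.1, 26.8]
tool_rot: [-1.571, -0.0, -0.036]
force: [0.5, -0.1, -0.8]
width: 0.2
```

```bash
python3 - <<'E'
from h import *
from cell import ctrl,get_image
s=ctrl.read_state(); print(loc(s),s["tool_rot"],s["force"],s["width"])
p=get_image("wrist"); cv2.imwrite("pics/w3.png",p["color"])
E
```

```text
[ -1.83238675 -70.77179962  26.80834091] [-1.57055623e+00 -6.65879057e-05 -3.64697106e-02] [ 0.53356095 -0.1055738  -0.7923684 ] 0.150566180173852
```

View pics/w3.png

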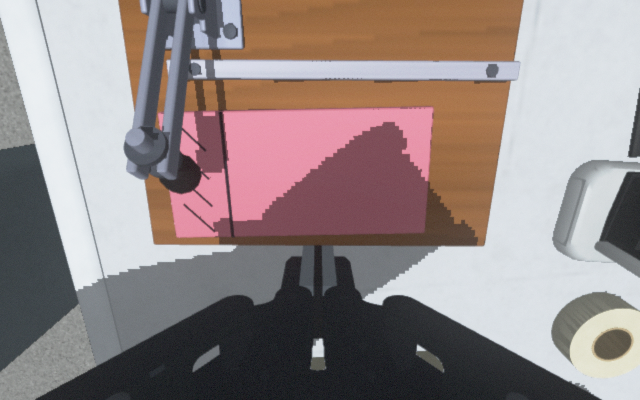

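Emit:
step_arm --moves "0 0 0.04 0 0 0 0;0 0 0.04 0 0 0 0;0 0 0.04 0 0 0 0;0 0 0.04 0 0 0 0;0 0 0.04 0 0 0 0;0 0 0 0 0 0 0"

```text
clock: 9.25
eef_pos: [510.6, 132.3, 26.8]
tool_rot: [-1.57, -0.0, -0.036]
force: [0.5, -0.0, 0.1]
width: 0.0
```

```bash
python3 - <<'E'
from h import *
from cell import ctrl,get_image
s=ctrl.read_state(); print(loc(s),s["tool_rot"],s["force"],s["width"])
p=get_image("wrist"); cv2.imwrite("pics/w4.png",p["color"])
E
```

```text
[ -1.86511921 -60.58780321  26.84321039] [-1.57048218e+00 -1.11386326e-04 -3.62527927e-02] [ 0.48264048 -0.00309916  0.110493  ] 0.01619999059541864
```

View pics/w4.png

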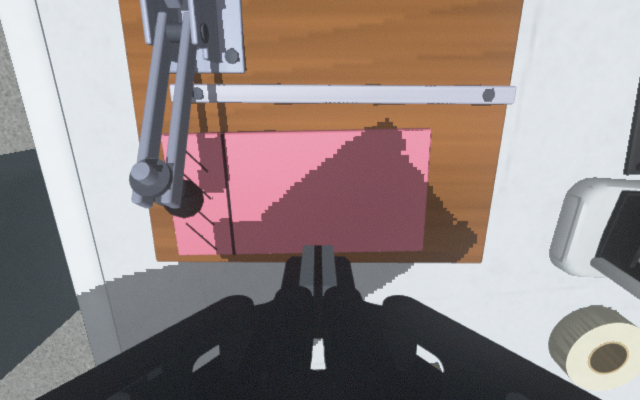

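```bash
python3 - <<'E'
from h import *
from cell import ctrl,get_image
s=ctrl.read_state(); p=get_image("wrist")
for uv,z in (((318,246),27),((318,246),32),((318,246),40),((318,252),30),((318,262),25),((318,130),30),((318,103),35)):
    print(uv,z,(Rb.T@(ray(p,uv,z,s)[:2]-cb)).round(1))
print(proj(p,L2W(-1.9,-54+0,30),s),proj(p,L2W(-1.9,-60.6,26.8),s))
a=p["color"][225:300,250:390]; cv2.imwrite("pics/w4c.png",cv2.resize(a,None,fx=5.5,fy=5.5,interpolation=cv2.INTER_CUBIC))
E
```

```text
(318, 246) 27 [ -1.2 -64.3]
(318, 246) 32 [ -1.2 -62. ]
(318, 246) 40 [ -1.2 -58.4]
(318, 252) 30 [ -1.2 -66.4]
(318, 262) 25 [ -1.2 -74.8]
(318, 130) 30 [-1.2 -3.4]
(318, 103) 35 [-1.3  8.9]
[[316.60829586 230.01169155]] [[316.62338458 239.3501841 ]]
```

View pics/w4c.png

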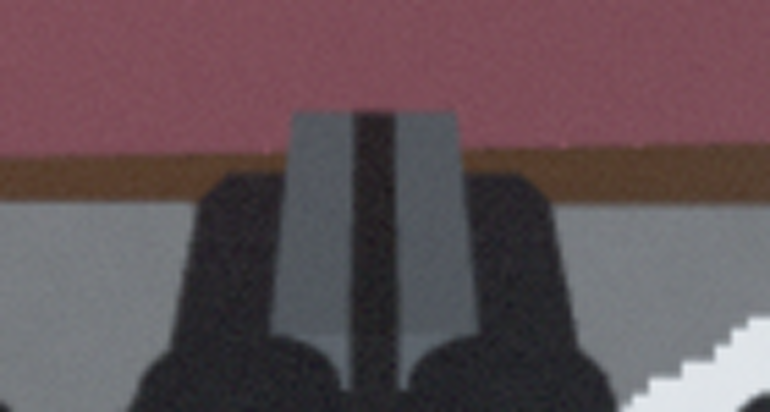

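```bash
python3 - <<'E'
from h import *
from cell import ctrl,get_image
s=ctrl.read_state()
T=np.array(s["eef_pos"])
for n in("side","scene"):
    p=get_image(n); c=proj(p,[T,T+[0,0,20],T+[0,0,40],L2W(-90,-75,25),L2W(90,-75,25)],s); print(n,c.round(1).tolist())
    u,v=c[0].astype(int); f=8
    a=p["color"][v-35:v+30,u-45:u+45]; a=cv2.resize(a,None,fx=f,fy=f,interpolation=cv2.INTER_CUBIC)
    for q in c: 
        x=((q-[u-45,v-35]+.5)*f).astype(int); cv2.circle(a,tuple(map(int,x)),3,(0,255,0),-1)
    cv2.imwrite(f"pics/{n}1.png",a)
E
```

```text
side [[294.0, 216.0], [293.7, 210.1], [293.4, 204.1], [265.5, 220.1], [323.8, 216.4]]
scene [[319.6, 235.8], [319.5, 231.3], [319.5, 226.7], [345.3, 247.7], [300.5, 220.1]]
```

View pics/side1.png

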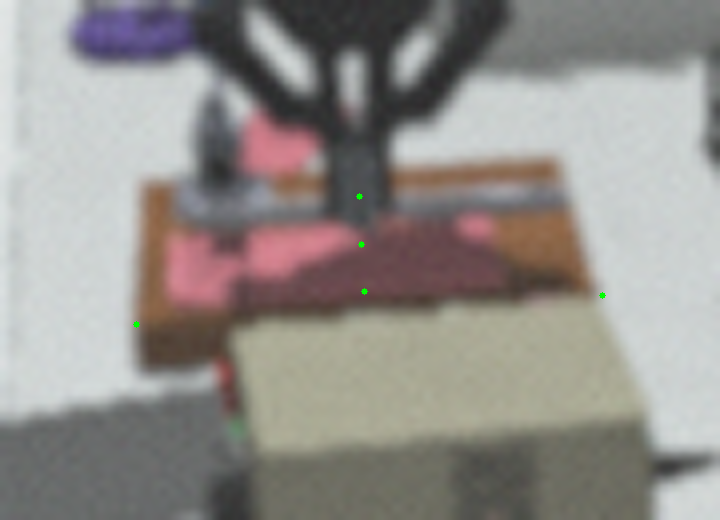

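View pics/scene1.png

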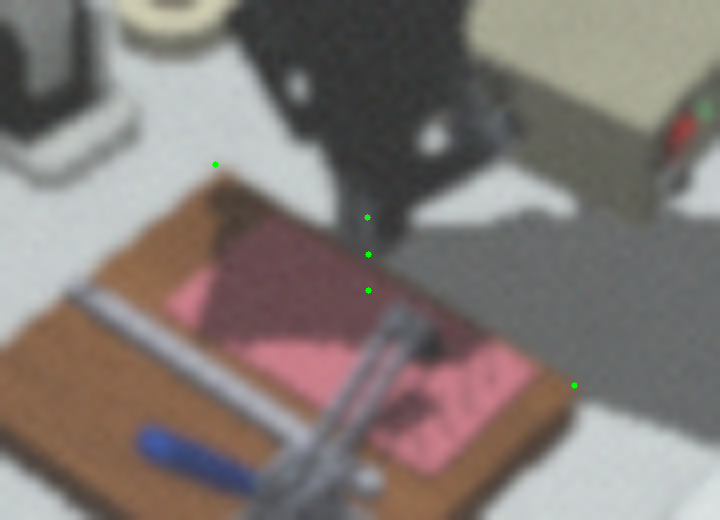

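Emit:
step_arm --moves "0 -0.1 0 0 0 0 0;0.38 0 0.13 0 0 0 0;0.38 0 0.13 0 0 0 0;0.38 0 0.13 0 0 0 0;0.38 0 0.13 0 0 0 0;0 0.2 0 0 0 0 0;0 0.2 0 0 0 0 0;0 0 0 0 0 0 0"

```text
clock: 10.25
eef_pos: [584.4, 153.8, 9.8]
tool_rot: [-1.573, 0.005, -0.037]
force: [-0.3, 0.1, -0.1]
width: -0.0
```

```bash
python3 - <<'E'
from h import *
from cell import ctrl,get_image
s=ctrl.read_state(); print(loc(s),s["tool_rot"],s["force"],s["width"])
p=get_image("wrist"); cv2.imwrite("pics/w5.png",p["color"])
E
```

```text
[ 71.1399162  -36.3775973    9.76209754] [-1.57300025  0.00505207 -0.03662382] [-0.31617472  0.13861996 -0.11812909] -0.017088446139273582
```

View pics/w5.png

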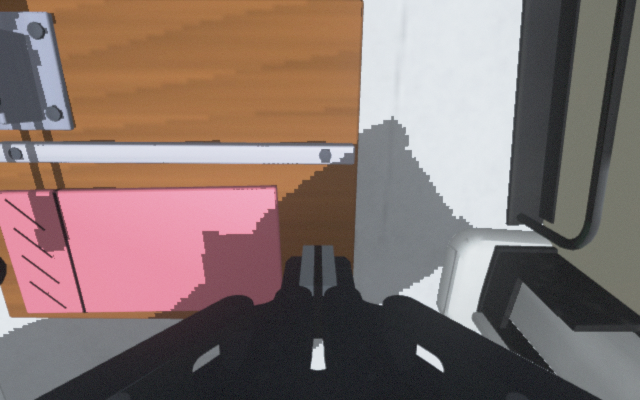

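Emit:
step_arm --moves "0 0.05 0 0 0 0 0;0 0.05 0 0 0 0 0;0 0 0 0 0 0 0"

```text
clock: 10.6
eef_pos: [587.2, 154.9, 6.7]
tool_rot: [-1.571, 0.0, -0.037]
force: [0.5, 0.9, -0.8]
width: -0.0
```

Emit:
step_arm --moves "0 0.03 0 0 0 0 0;0 0 0 0 0 0 0"

```text
clock: 10.8
eef_pos: [587.5, 155.0, 5.3]
tool_rot: [-1.571, -0.0, -0.037]
force: [-0.0, -0.5, -0.3]
width: 0.0
```

Emit:
step_arm --moves "0 0.03 0 0 0 0 0;0 0 0 0 0 0 0"

```text
clock: 11.0
eef_pos: [587.4, 154.9, 3.7]
tool_rot: [-1.571, 0.0, -0.037]
force: [0.1, 0.7, -0.3]
width: -0.3
```

Emit:
step_arm --moves "0 0.03 0 0 0 0 0;0 0 0 0 0 0 0"

```text
clock: 11.2
eef_pos: [587.4, 154.9, 2.1]
tool_rot: [-1.571, 0.0, -0.037]
force: [-0.0, 0.3, -0.1]
width: -0.4
```

Emit:
step_arm --moves "0 0.03 0 0 0 0 0;0 0 0 0 0 0 0"

```text
clock: 11.4
eef_pos: [587.4, 155.0, 0.6]
tool_rot: [-1.571, 0.0, -0.037]
force: [-0.4, -0.7, -0.3]
width: -0.0
```

Emit:
step_arm --moves "0 0.03 0 0 0 0 0;0 0 0 0 0 0 0"

```text
clock: 11.6
eef_pos: [587.6, 155.1, -0.4]
tool_rot: [-1.571, -0.0, -0.037]
force: [-0.8, -0.2, 2.9]
width: 0.3
```

Emit:
step_arm --moves "0 0.02 0 0 0 0 0;0 0 0 0 0 0 0"

```text
clock: 11.8
eef_pos: [587.7, 155.0, -0.4]
tool_rot: [-1.571, -0.001, -0.037]
force: [-3.2, -0.7, 11.5]
width: 0.0
```

Emit:
step_arm --moves "0 0.02 0 0 0 0 0;0 0 0 0 0 0 0"

```text
clock: 12.0
eef_pos: [587.7, 155.0, -0.5]
tool_rot: [-1.571, -0.001, -0.037]
force: [-5.4, -1.4, 17.4]
width: -0.1
```

Emit:
step_arm --moves "0 -0.4 0 0 0 0 0;0 -0.4 0 0 0 0 0;-0.3 0 -0.24 0 0 0 0;-0.3 0 -0.24 0 0 0 0;-0.3 0 -0.24 0 0 0 0;-0.3 0 -0.24 0 0 0 0;-0.2 0 -0.24 0 0 0 0;0 0 0 0 0 0 0;0 0 0 0 0 0 0"

```text
clock: 12.9
eef_pos: [516.1, 98.0, 37.5]
tool_rot: [-1.57, -0.001, -0.037]
force: [0.5, 0.4, -0.8]
width: 0.0
```

```bash
python3 - <<'E'
from h import *
from cell import ctrl,get_image
s=ctrl.read_state(); print(loc(s),s["tool_rot"],s["force"],s["width"])
plan(s,L2W(5,-94,2.2),-.0373)
E
```

```text
[  4.97278777 -94.63533505  37.46468635] [-1.57008421e+00 -1.14283240e-03 -3.70710439e-02] [ 0.53140424  0.42979416 -0.80815356] 0.013503609036254253
tool shift mm [-1.000e-02  3.527e+01  6.100e-01] units [-0.     0.705  0.012]
rotvec units [-0.006  0.002  0.01 ]
```

Emit:
step_arm --moves "0 0.35 0 0 0 0 0;0 0.35 0 0 0 0 0;0 0 0 0 0 0 0;0 0 0.15 0 0 0 0;0 0 0.15 0 0 0 0;0 0 0 0 0 0 0"

```text
clock: 13.5
eef_pos: [516.8, 115.4, 3.2]
tool_rot: [-1.568, -0.002, -0.034]
force: [-0.2, 0.0, -0.2]
width: -0.3
```

Emit:
step_arm --moves "0 0 0.03 0 0 0 0;0 0 0.03 0 0 0 0;0 0 0.03 0 0 0 0;0 0 0.03 0 0 0 0;0 0 0 0 0 0 0"

```text
clock: 14.0
eef_pos: [516.2, 118.4, 2.4]
tool_rot: [-1.571, -0.0, -0.037]
force: [-0.3, -1.0, 0.4]
width: -0.0
```

```bash
python3 - <<'E'
from h import *
from cell import ctrl,get_image
s=ctrl.read_state(); print(loc(s),s["tool_rot"],s["force"],s["width"])
p=get_image("wrist"); cv2.imwrite("pics/w6.png",p["color"])
E
```

```text
[  4.26860139 -74.34230355   2.43994632] [-1.57113103e+00 -1.73548482e-04 -3.70792298e-02] [-0.3105413  -1.03933382  0.35191706] -0.006614326504262226
```

View pics/w6.png

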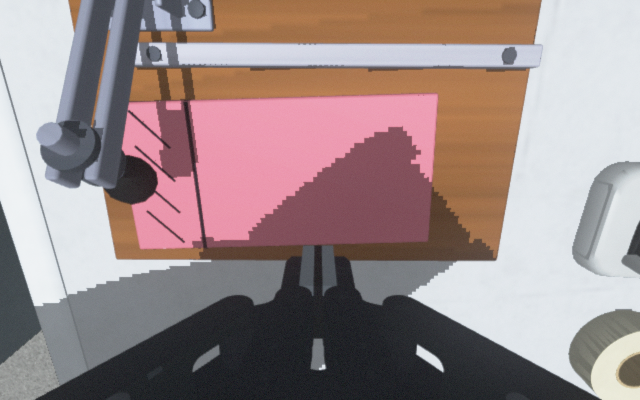

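Emit:
step_arm --moves "0 0 0.03 0 0 0 0;0 0 0.03 0 0 0 0;0 0 0.03 0 0 0 0;0 0 0.03 0 0 0 0;0 0 0.02 0 0 0 0;0 0 0.02 0 0 0 0;0 0 0 0 0 0 0"

```text
clock: 14.75
eef_pos: [516.3, 126.3, 2.3]
tool_rot: [-1.571, 0.0, -0.037]
force: [-0.9, -3.6, 2.1]
width: -0.1
```

```bash
python3 - <<'E'
from h import *
from cell import ctrl,get_image
s=ctrl.read_state(); print(loc(s),s["tool_rot"],s["force"],s["width"])
p=get_image("wrist"); cv2.imwrite("pics/w7.png",p["color"])
E
```

```text
[  4.06183223 -66.43097319   2.32387107] [-1.57136082e+00  2.32748159e-04 -3.69856921e-02] [-0.94157984 -3.60502422  2.08874869] -0.13737226262569902
```

View pics/w7.png

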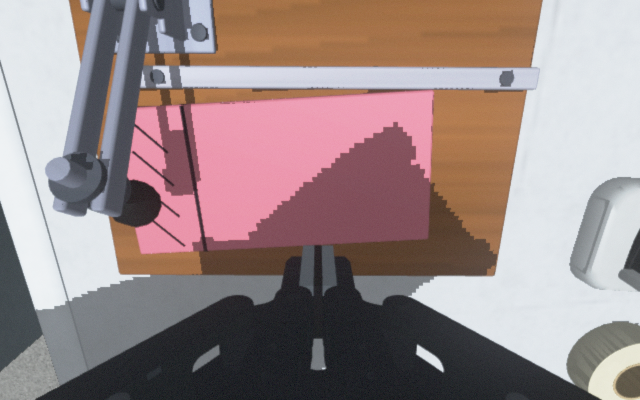

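Emit:
step_arm --moves "0 0 0.02 0 0 0 0;0 0 0.02 0 0 0 0;0 0 0 0 0 0 0"

```text
clock: 15.1
eef_pos: [515.8, 126.8, 2.3]
tool_rot: [-1.573, 0.001, -0.038]
force: [-0.6, -4.9, 4.7]
width: 0.1
```

```bash
python3 - <<'E'
from h import *
from cell import ctrl,get_image
s=ctrl.read_state(); print(loc(s),s["tool_rot"],s["force"],s["width"])
p=get_image("wrist"); cv2.imwrite("pics/w8.png",p["color"])
E
```

```text
[  3.59233679 -65.87266887   2.27529484] [-1.57333427e+00  1.40298018e-03 -3.78459429e-02] [-0.62698184 -4.94475518  4.66238677] 0.09809342552348183
```

View pics/w8.png

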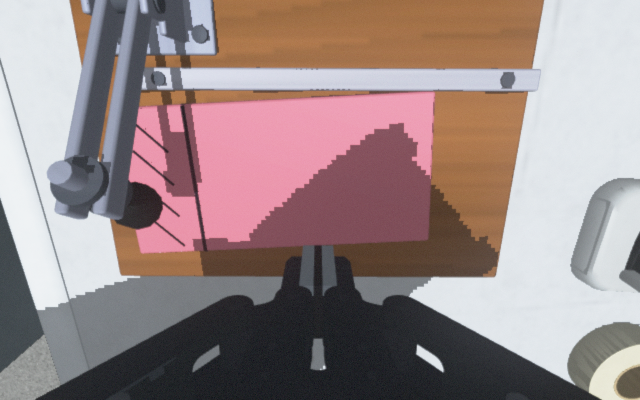

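Emit:
step_arm --moves "0 0 -0.12 0 0 0 0;-0.15 0 0 0 0 0 0;-0.15 0.035 0 0 0 0 0;0 0 0 0 0 0 0;0 0 0 0 0 0 0"

```text
clock: 15.65
eef_pos: [500.9, 123.8, 0.5]
tool_rot: [-1.57, 0.0, -0.036]
force: [0.7, 0.2, 0.2]
width: 0.1
```

```bash
python3 - <<'E'
from h import *
from cell import ctrl,get_image
s=ctrl.read_state(); print(loc(s),s["tool_rot"],s["force"],s["width"])
p=get_image("wrist"); cv2.imwrite("pics/w9.png",p["color"])
E
```

```text
[-11.22910751 -69.42367622   0.50685346] [-1.57029206e+00  1.58083612e-04 -3.57564658e-02] [0.70928248 0.24507418 0.18729175] 0.12093144515198219
```

View pics/w9.png

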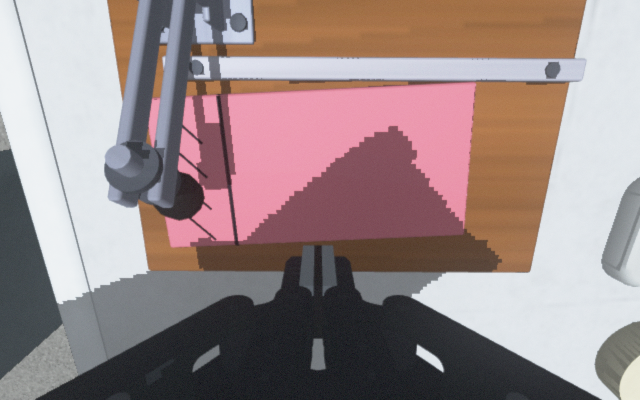

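Emit:
step_arm --moves "0 0 0.03 0 0 0 0;0 0 0.03 0 0 0 0;0 0 0.02 0 0 0 0;0 0 0.02 0 0 0 0;0 0 0 0 0 0 0"

```text
clock: 16.2
eef_pos: [500.9, 127.3, 0.5]
tool_rot: [-1.572, 0.001, -0.037]
force: [-2.0, -3.7, 1.6]
width: 0.0
```

```bash
python3 - <<'E'
from h import *
from cell import ctrl,get_image
s=ctrl.read_state(); print(loc(s),s["tool_rot"],s["force"],s["width"])
p=get_image("wrist"); cv2.imwrite("pics/w10.png",p["color"])
E
```

```text
[-11.38582326 -65.92633409   0.50138541] [-1.57213158e+00  1.10757812e-03 -3.72290971e-02] [-2.02537644 -3.71046799  1.5667073 ] 0.03105775472440088
```

View pics/w10.png

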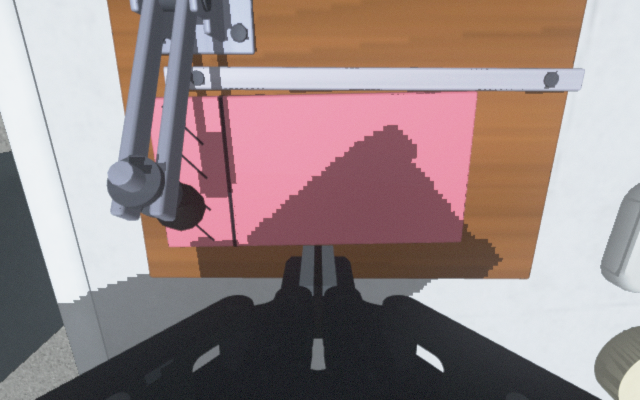

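Emit:
step_arm --moves "0 0 0.02 0 0 0 0;0 0 0.02 0 0 0 0;0 0 0 0 0 0 0"

```text
clock: 16.55
eef_pos: [500.4, 128.6, 0.4]
tool_rot: [-1.573, 0.002, -0.038]
force: [-2.8, -4.7, 2.5]
width: 0.2
```

```bash
python3 - <<'E'
from h import *
from cell import ctrl,get_image
s=ctrl.read_state(); print(loc(s),s["tool_rot"],s["force"],s["width"])
p=get_image("wrist"); cv2.imwrite("pics/w11.png",p["color"])
a=p["color"][60:260,130:490]; cv2.imwrite("pics/w11c.png",cv2.resize(a,None,fx=2.2,fy=2.2,interpolation=cv2.INTER_CUBIC))
E
```

```text
[-11.85352377 -64.67823926   0.44274226] [-1.57323967  0.00206659 -0.03757913] [-2.76020499 -4.70927612  2.45820246] 0.1590145937264463
```

View pics/w11c.png

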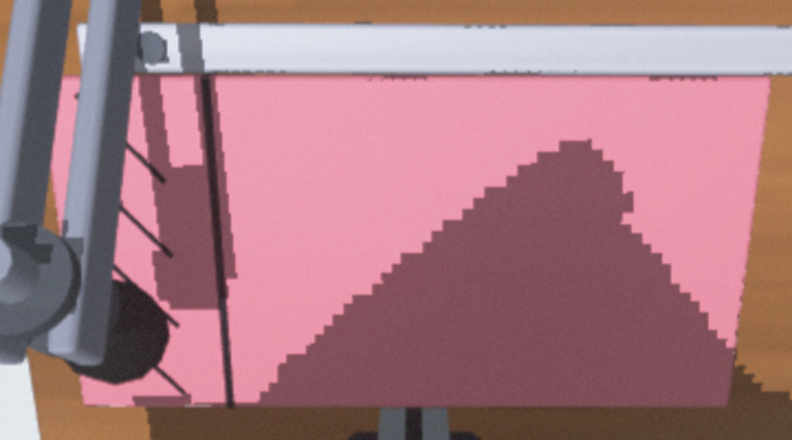

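Emit:
step_arm --moves "0 0 -0.16 0 0 0 0;0 -0.5 0 0 0 0 0;0.44 0 0.25 0 0 0 0;0.44 0 0.25 0 0 0 0;0.44 0 0.25 0 0 0 0;0.44 0 0.25 0 0 0 0;0 0 0 0 0 0 0;0 0 0 0 0 0 0"

```text
clock: 17.4
eef_pos: [591.3, 169.5, 25.4]
tool_rot: [-1.57, -0.001, -0.036]
force: [-0.9, -0.4, 0.3]
width: -0.6
```

```bash
python3 - <<'E'
from h import *
from cell import ctrl,get_image
s=ctrl.read_state(); print(loc(s),s["tool_rot"],s["force"],s["width"])
plan(s,L2W(75,-23,.5),-.0373)
p=get_image("wrist"); cv2.imwrite("pics/w12.png",p["color"])
for uv,z in (((55,200),30),):print(ray(p,uv,z,s))
E
```

```text
[ 77.38563668 -20.40088523  25.42314254] [-1.56954273e+00 -6.52326410e-04 -3.64430919e-02] [-0.8559227  -0.37191571  0.30644974] -0.5879381300130376
tool shift mm [-2.4  24.92 -2.63] units [-0.048  0.498 -0.053]
rotvec units [-0.01   0.007  0.005]
[462.67778852 197.77229397  30.        ]
```

View pics/w12.png

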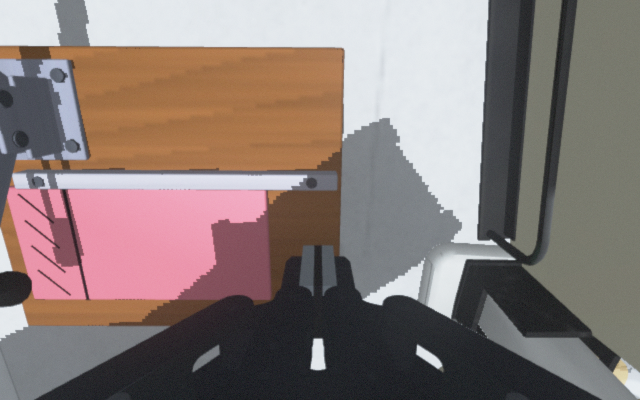

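Emit:
step_arm --moves "-0.06 0.25 -0.05 0 0 0 0;0 0.25 0 0 0 0 0;0 0 0 0 0 0 0;-0.06 0 0 0 0 0 0;0 0 0 0 0 0 0"

```text
clock: 17.95
eef_pos: [583.7, 166.3, -0.2]
tool_rot: [-1.571, 0.002, -0.037]
force: [0.1, -0.1, -0.0]
width: -0.3
```

```bash
python3 - <<'E'
from h import *
from cell import ctrl,get_image
s=ctrl.read_state(); print(loc(s),s["tool_rot"],s["force"],s["width"])
p=get_image("wrist"); cv2.imwrite("pics/w13.png",p["color"])
for uv,z in (((268,215),30),((268,310),30),((298,247),26),((64,215),30),((86,310),30)):print(uv,(Rb.T@(ray(p,uv,z,s)[:2]-cb)).round(1))
E
```

```text
[ 69.94848025 -23.95611364  -0.2380071 ] [-1.57143353  0.0016229  -0.03659979] [ 0.11084607 -0.09915798 -0.03668368] -0.28610494674046844
(268, 215) [49.5  0.8]
(268, 310) [ 47.6 -45.9]
(298, 247) [ 61.7 -15.9]
(64, 215) [-36.8   0.7]
(86, 310) [-36.7 -46. ]
```

View pics/w13.png

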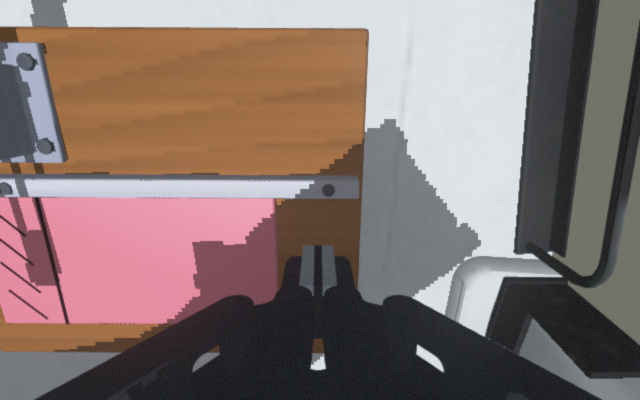

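Emit:
step_arm --moves "-0.08 -0.015 0 0 0 0 0;-0.08 0 0 0 0 0 0;-0.06 0 0 0 0 0 0;-0.06 0 0 0 0 0 0;-0.06 0 0 0 0 0 0;-0.06 0 0 0 0 0 0;-0.06 0 0 0 0 0 0;-0.06 0 0 0 0 0 0;0 0 0 0 0 0 0"

```text
clock: 18.9
eef_pos: [558.5, 167.6, 1.4]
tool_rot: [-1.571, 0.0, -0.036]
force: [-0.3, 0.3, 0.7]
width: 0.1
```

```bash
python3 - <<'E'
from h import *
from cell import ctrl,get_image
s=ctrl.read_state(); print(loc(s),s["tool_rot"],s["force"],s["width"])
p=get_image("wrist"); cv2.imwrite("pics/w14.png",p["color"])
E
```

```text
[ 44.67888176 -23.54003503   1.39962666] [-1.57091119e+00  2.97745203e-04 -3.64892295e-02] [-0.29937447  0.33665099  0.70824205] 0.07107561721619358
```

View pics/w14.png

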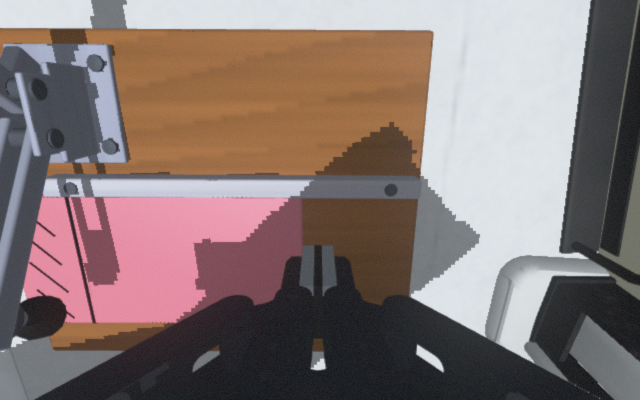

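Emit:
step_arm --moves "-0.06 0.01 0 0 0 0 0;-0.06 0 0 0 0 0 0;-0.06 0 0 0 0 0 0;-0.06 0 0 0 0 0 0;-0.06 0 0 0 0 0 0;-0.06 0 0 0 0 0 0;-0.04 0 0 0 0 0 0;0 0 0 0 0 0 0;0 0 0 0 0 0 0"

```text
clock: 19.85
eef_pos: [538.4, 168.2, 0.7]
tool_rot: [-1.571, 0.001, -0.037]
force: [0.4, 0.5, 0.2]
width: 0.2
```

```bash
python3 - <<'E'
from h import *
from cell import ctrl,get_image
import json
s=ctrl.read_state(); print(loc(s),s["tool_rot"],s["force"],s["width"])
p=get_image("wrist"); cv2.imwrite("pics/w15.png",p["color"])
json.dump(dict(eef_pos=list(s["eef_pos"]),tool_rot=list(s["tool_rot"])),open("w15.json","w"))
E
```

```text
[ 24.61826736 -23.70016365   0.66497741] [-1.57116766e+00  8.80217919e-04 -3.66780859e-02] [0.44559469 0.47478306 0.22647454] 0.19527358131553355
```

View pics/w15.png

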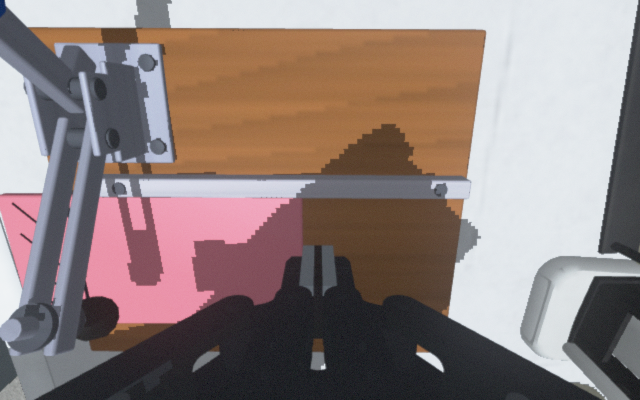

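Emit:
step_arm --moves "-0.04 0 0 0 0 0 0;-0.04 0 0 0 0 0 0;-0.03 0 0 0 0 0 0;0 0 0 0 0 0 0;0 0 0 0 0 0 0"

```text
clock: 20.4
eef_pos: [533.4, 168.5, 0.8]
tool_rot: [-1.571, 0.0, -0.037]
force: [0.5, -1.0, 0.7]
width: 0.1
```

```bash
python3 - <<'E'
from h import *
from cell import ctrl,get_image
import json
s=ctrl.read_state(); print(loc(s),s["tool_rot"],s["force"],s["width"])
p=get_image("wrist"); cv2.imwrite("pics/w16.png",p["color"])
json.dump(dict(eef_pos=list(s["eef_pos"]),tool_rot=list(s["tool_rot"])),open("w16.json","w"))
E
```

```text
[ 19.56004997 -23.60583811   0.84725789] [-1.57086522e+00  5.20380852e-05 -3.67332416e-02] [ 0.52210535 -0.95338425  0.66423716] 0.10505628625712406
```

View pics/w16.png

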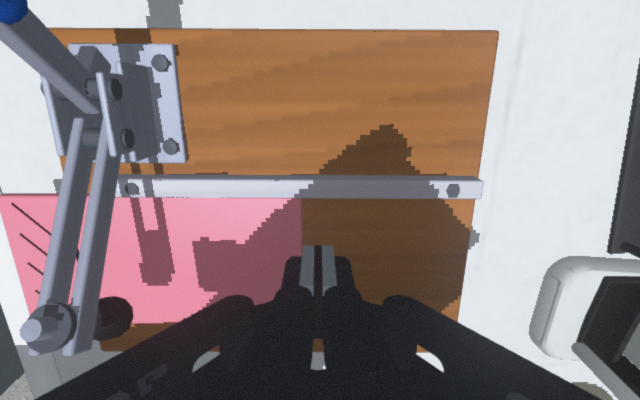

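Emit:
step_arm --moves "0.12 0 0 0 0 0 0;0 -0.7 0 0 0 0 0;0 -0.8 0 0 0 0 0;-0.58 -0.8 -0.13 0 0 0 0;-0.58 -0.6 -0.13 0 0 0 0;-0.58 0 -0.13 0 0 0 0;-0.58 0 -0.13 0 0 0 0;0 0 0 0 0 0 0;0 0 0 0 0 0 0;0 0 0 0 0 0 0"

```text
clock: 21.45
eef_pos: [424.1, 147.0, 146.0]
tool_rot: [-1.57, -0.002, -0.037]
force: [-0.2, 0.3, -0.9]
width: 0.1
```

```bash
python3 - <<'E'
from h import *
from cell import ctrl,get_image
import json
s=ctrl.read_state(); print(loc(s),s["tool_rot"],s["force"],s["width"])
p=get_image("wrist"); cv2.imwrite("pics/w17.png",p["color"])
json.dump(dict(eef_pos=list(s["eef_pos"]),tool_rot=list(s["tool_rot"])),open("w17.json","w"))
E
```

```text
[-88.84278873 -49.15536006 146.02455512] [-1.56990503e+00 -1.56925292e-03 -3.73351476e-02] [-0.19146557  0.32837871 -0.93640047] 0.13265360552064812
```

View pics/w17.png

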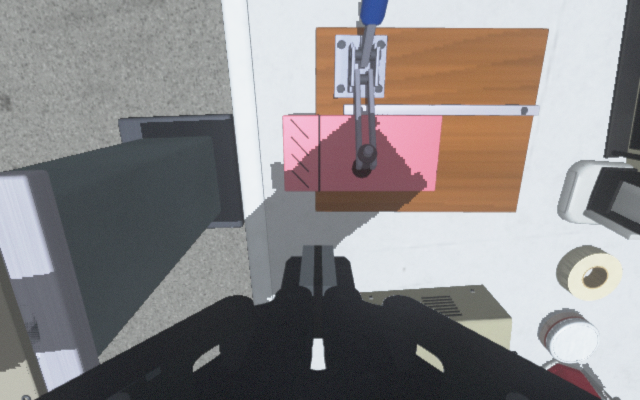

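```bash
python3 - <<'E'
import cv2
a=cv2.imread("pics/w17.png")[95:220,270:370]
cv2.imwrite("pics/w17c.png",cv2.resize(a,None,fx=6,fy=4.8,interpolation=cv2.INTER_NEAREST))
E
```

```text
(no output)
```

View pics/w17c.png

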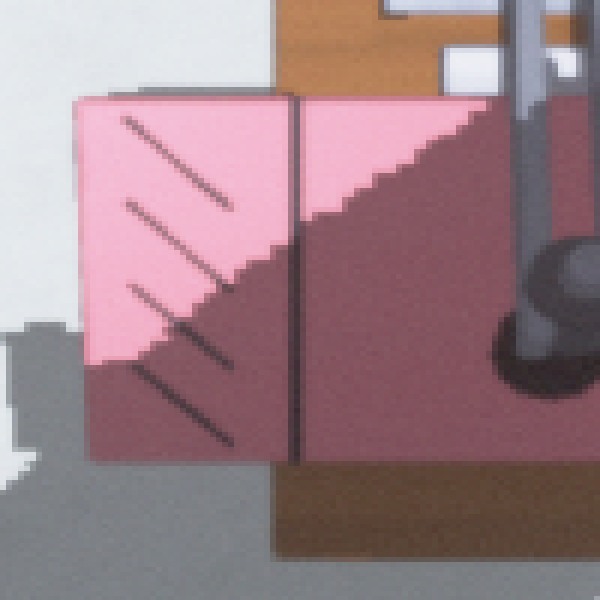

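```bash
python3 - <<'E'
from h import *
from cell import get_image
import json
s=json.load(open("w17.json")); p=get_image("wrist")
def w(x,y,z): return (Rb.T@(ray(p,((x+.5)/6-.5+270,(y+.5)/4.8-.5+95),z,s)[:2]-cb)).round(2)
print("line",w(295,100,30),w(296,460,30)); print("edge",w(274,60,25),w(273,520,25)); print("front end",w(78,100,30),w(88,460,30)); print("sheet y",w(200,96,30),w(200,462,30))
# subpixel via gradients
g=p["color"].astype(float)
for r in (122,140,160,175,185):
    row=g[r,305:335].mean(1); print(r, row.round().astype(int).tolist())
for r in (198,205,100,90): print(r,g[r,305:335].mean(1).round().astype(int).tolist())
E
```

```text
line [-87.09   8.5 ] [-86.9  -54.02]
edge [-89.91  14.81] [-90.24 -66.82]
front end [-116.15    8.51] [-116.6   -53.99]
sheet y [-99.81   9.15] [-100.62  -54.38]
122 [213, 213, 212, 212, 212, 212, 213, 213, 213, 213, 210, 211, 208, 165, 112, 152, 204, 211, 211, 209, 209, 210, 209, 209, 210, 209, 208, 211, 208, 210]
140 [212, 211, 211, 211, 211, 209, 210, 209, 209, 209, 210, 210, 208, 162, 105, 136, 187, 183, 130, 109, 107, 108, 108, 107, 107, 108, 108, 107, 107, 108]
160 [106, 108, 107, 109, 109, 109, 108, 105, 107, 106, 104, 104, 103, 80, 56, 74, 97, 105, 105, 105, 103, 104, 107, 105, 105, 105, 106, 102, 104, 100]
175 [103, 105, 104, 103, 103, 103, 103, 104, 103, 103, 103, 103, 102, 79, 56, 75, 101, 104, 102, 104, 104, 102, 103, 102, 101, 105, 102, 101, 101, 103]
185 [84, 64, 75, 94, 101, 102, 104, 103, 101, 101, 101, 102, 100, 77, 62, 83, 101, 102, 101, 101, 103, 103, 102, 101, 103, 104, 100, 100, 101, 101]
198 [129, 130, 128, 129, 129, 127, 127, 129, 128, 126, 106, 76, 73, 75, 74, 74, 74, 74, 72, 73, 74, 73, 73, 72, 74, 73, 73, 73, 75, 70]
205 [130, 130, 127, 129, 129, 127, 128, 127, 128, 129, 102, 72, 69, 69, 67, 70, 72, 74, 72, 66, 70, 70, 70, 67, 70, 68, 70, 68, 69, 69]
100 [231, 233, 232, 233, 231, 230, 230, 232, 231, 230, 203, 144, 136, 134, 136, 131, 135, 134, 133, 133, 133, 132, 135, 133, 134, 134, 131, 130, 130, 131]
90 [234, 233, 233, 233, 232, 231, 231, 231, 232, 229, 203, 129, 127, 132, 135, 132, 131, 133, 134, 133, 133, 132, 132, 130, 132, 131, 131, 132, 129, 141]
```

Emit:
step_arm --moves "0.6 0 0.13 0 0 0 0;0.6 0 0.13 0 0 0 0;0.6 0 0.13 0 0 0 0;0.58 0 0.12 0 0 0 0;0 0.7 0 0 0 0 0;0 0.7 0 0 0 0 0;0 0.7 0 0 0 0 0;0 0.5 0 0 0 0 0;0 0.25 0 0 0 0 0;0 0 0 0 0 0 0;0 0 0 0 0 0 0"

```text
clock: 22.65
eef_pos: [543.1, 168.0, 3.6]
tool_rot: [-1.57, -0.001, -0.037]
force: [-0.4, -0.8, 0.4]
width: -0.3
```

```bash
python3 - <<'E'
from h import *
from cell import ctrl,get_image
s=ctrl.read_state(); print(loc(s),s["tool_rot"],s["force"],s["width"])
plan(s,L2W(20.5,-23.5,.7),-.0373)
E
```

```text
[ 29.29927988 -23.72947404   3.63362569] [-1.57038291e+00 -7.38063216e-04 -3.68805024e-02] [-0.40946573 -0.75350363  0.38216873] -0.3122535889719613
tool shift mm [-8.8   2.93  0.23] units [-0.176  0.059  0.005]
rotvec units [-0.003  0.003  0.006]
```

Emit:
step_arm --moves "0 0.058 0 0 0 0 0;-0.09 0 0 0 0 0 0;-0.09 0 0 0 0 0 0;-0.02 0 0 0 0 0 0;-0.02 0 0 0 0 0 0;-0.02 0 0 0 0 0 0;0 0 0 0 0 0 0;0 0 0 0 0 0 0"

```text
clock: 23.45
eef_pos: [530.7, 168.2, 0.5]
tool_rot: [-1.571, -0.0, -0.037]
force: [1.2, -0.3, 1.4]
width: 0.2
```

```bash
python3 - <<'E'
from h import *
from cell import ctrl,get_image
s=ctrl.read_state(); print(loc(s),s["tool_rot"],s["force"],s["width"])
E
```

```text
[ 16.87980293 -24.00068533   0.51360678] [-1.57060328e+00 -4.21879332e-04 -3.68895437e-02] [ 1.16917674 -0.31342042  1.36424802] 0.18689940602118832
```

Emit:
step_arm --moves "-0.007 0 0 0 0 0 0;0 0 0 0 0 0 0;0 0 0 0 0 0 0;0.14 0 0 0 0 0 0;0 -0.7 0 0 0 0 0;0 -0.8 0 0 0 0 0;-0.6 -0.8 -0.13 0 0 0 0;-0.58 -0.6 -0.13 0 0 0 0;-0.58 0 -0.13 0 0 0 0;-0.58 0 -0.13 0 0 0 0;0 0 0 0 0 0 0;0 0 0 0 0 0 0;0 0 0 0 0 0 0"

```text
clock: 24.75
eef_pos: [420.8, 146.6, 145.2]
tool_rot: [-1.57, -0.001, -0.037]
force: [-0.6, 0.3, -0.4]
width: 0.1
```

```bash
python3 - <<'E'
from h import *
from cell import ctrl,get_image
import json
s=ctrl.read_state(); print(loc(s),s["tool_rot"],s["force"],s["width"])
p=get_image("wrist"); cv2.imwrite("pics/w18.png",p["color"])
json.dump(dict(eef_pos=list(s["eef_pos"]),tool_rot=list(s["tool_rot"])),open("w18.json","w"))
a=p["color"][90:220,270:450]
cv2.imwrite("pics/w18c.png",cv2.resize(a,None,fx=4.4,fy=4.4,interpolation=cv2.INTER_NEAREST))
g=p["color"].astype(float)
for r in (122,140,160,175,198,205,102,90): print(r,g[r,308:328].mean(1).round().astype(int).tolist())
E
```

```text
[-92.1565315  -49.64438314 145.18371259] [-1.57006873e+00 -1.10832875e-03 -3.72015048e-02] [-0.58317004  0.33144862 -0.37968894] 0.11414720075296833
122 [213, 214, 212, 212, 213, 212, 212, 212, 213, 211, 187, 118, 131, 200, 210, 210, 210, 209, 209, 210]
140 [209, 209, 211, 210, 210, 211, 211, 209, 210, 205, 183, 115, 126, 197, 196, 192, 131, 108, 107, 105]
160 [107, 106, 108, 108, 106, 108, 106, 109, 104, 105, 92, 61, 65, 98, 104, 105, 104, 107, 103, 105]
175 [104, 100, 105, 104, 104, 106, 105, 102, 104, 102, 89, 59, 73, 99, 103, 101, 98, 103, 105, 102]
198 [129, 130, 129, 128, 131, 129, 126, 127, 128, 127, 123, 86, 76, 70, 73, 74, 74, 72, 76, 76]
205 [127, 128, 128, 128, 127, 129, 128, 129, 128, 128, 124, 83, 71, 71, 69, 67, 72, 72, 70, 72]
102 [232, 231, 231, 231, 231, 231, 231, 232, 231, 231, 228, 173, 130, 131, 133, 132, 134, 132, 133, 132]
90 [232, 233, 232, 232, 233, 232, 232, 231, 232, 231, 228, 174, 127, 130, 132, 129, 133, 130, 133, 129]
```

View pics/w18c.png

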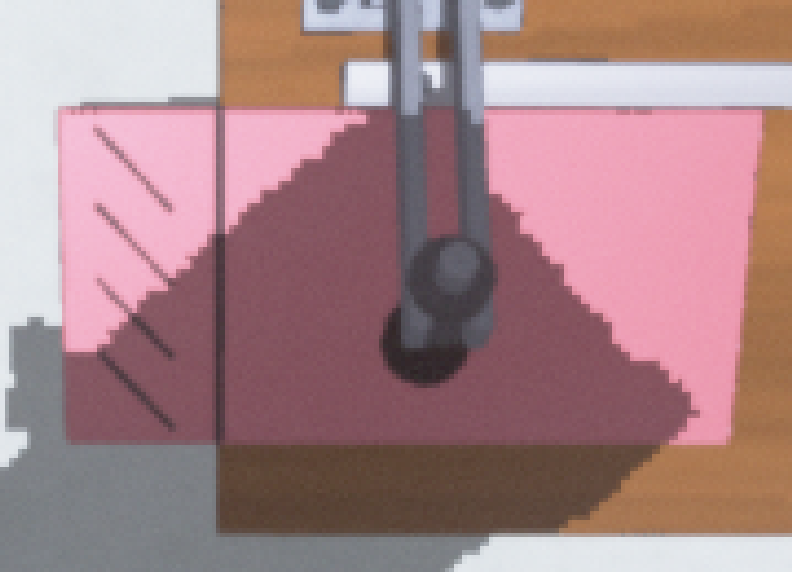

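```bash
python3 - <<'E'
from h import *
from cell import ctrl
s=ctrl.read_state()
plan(s,L2W(-55,79,145),-.0373)
E
```

```text
tool shift mm [ 37.2    0.17 128.67] units [0.744 0.003 2.573]
rotvec units [-0.005 -0.     0.007]
```

Emit:
step_arm --moves "0.19 0 0.64 0 0 0 0;0.19 0 0.64 0 0 0 0;0.18 0 0.64 0 0 0 0;0.18 0 0.64 0 0 0 0;0 0.3 0 0 0 0 0;0 0.3 0 0 0 0 0;0 0 0 0 0 0 0;0 0 0 0 0 0 0"

```text
clock: 25.6
eef_pos: [461.5, 272.8, 114.8]
tool_rot: [-1.571, 0.001, -0.037]
force: [-0.4, -1.1, -0.2]
width: -0.3
```

```bash
python3 - <<'E'
from h import *
from cell import ctrl,get_image
s=ctrl.read_state(); print(loc(s),s["tool_rot"],s["force"],s["width"])
p=get_image("wrist"); cv2.imwrite("pics/w19.png",p["color"])
E
```

```text
[-56.19412792  77.98166615 114.80373916] [-1.57104585e+00  5.82089454e-04 -3.72017233e-02] [-0.35174228 -1.14810005 -0.18510836] -0.26372517647899607
```

View pics/w19.png

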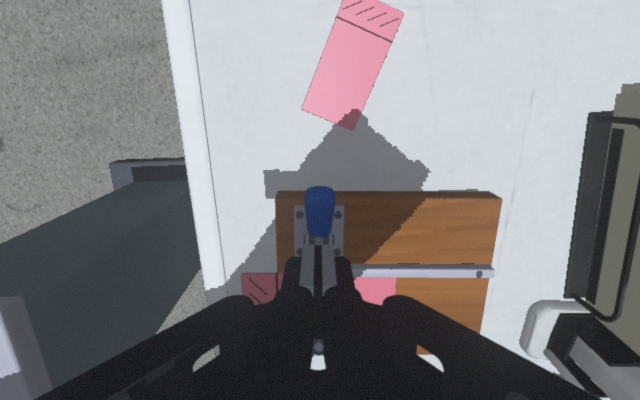

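Emit:
step_arm --moves "0 0.15 0.02 0 0 0 0;0 0.15 0.02 0 0 0 0;0 0.067 0.087 0 0 0 0;0 0.067 0.087 0 0 0 0;0 0.067 0.087 0 0 0 0;0 0.077 0.074 0 0 0 0;0 0.077 0.074 0 0 0 0;0 0.077 0.074 0 0 0 0;0 0 0 0 0 0 0"

```text
clock: 26.55
eef_pos: [462.1, 299.7, 78.0]
tool_rot: [-1.57, -0.0, -0.036]
force: [0.4, -0.6, -0.6]
width: 0.1
```

```bash
python3 - <<'E'
from h import *
from cell import ctrl,get_image
s=ctrl.read_state(); print(loc(s),s["tool_rot"],s["force"],s["width"])
p=get_image("wrist"); cv2.imwrite("pics/w20.png",p["color"])
E
```

```text
[-56.55250357 104.87927634  77.95433094] [-1.57023475e+00 -4.74699207e-05 -3.60495623e-02] [ 0.43210427 -0.60568532 -0.59363755] 0.05303021861118193
```

View pics/w20.png

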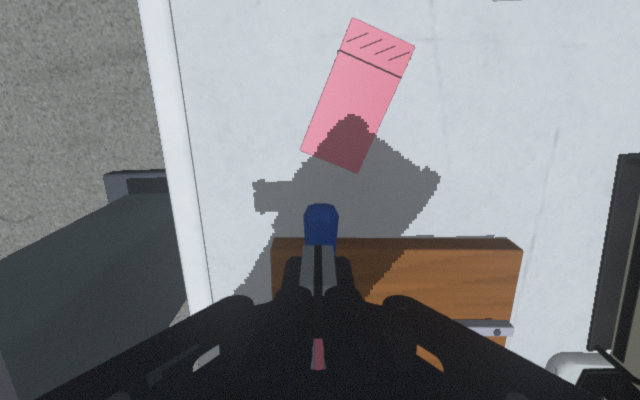

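Emit:
step_arm --moves "0 0.087 0.053 0 0 0 0;0 0.087 0.053 0 0 0 0;0 0.087 0.053 0 0 0 0;0 0.1 0.038 0 0 0 0;0 0.1 0.038 0 0 0 0;0 0.1 0.038 0 0 0 0;0 0.09 0.036 0 0 0 0;0 0.09 0.036 0 0 0 0;0 0.09 0.036 0 0 0 0;0 0 0 0 0 0 0"

```text
clock: 27.6
eef_pos: [462.8, 317.1, 36.1]
tool_rot: [-1.572, 0.001, -0.037]
force: [-0.1, 0.9, 0.1]
width: -0.3
```

```bash
python3 - <<'E'
from h import *
from cell import ctrl,get_image
s=ctrl.read_state(); print(loc(s),s["tool_rot"],s["force"],s["width"])
p=get_image("wrist"); cv2.imwrite("pics/w21.png",p["color"])
E
```

```text
[-56.48032074 122.23603817  36.12075936] [-1.57240544e+00  5.09696050e-04 -3.72531658e-02] [-0.13732315  0.86247995  0.11866899] -0.3107734141361223
```

View pics/w21.png

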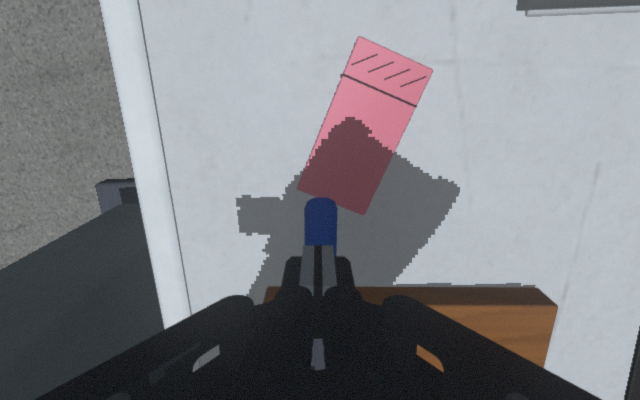

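Emit:
step_arm --moves "0 0.04 0.02 0 0 0 0;0 0.04 0.02 0 0 0 0;0 0 0 0 0 0 0"

```text
clock: 27.95
eef_pos: [462.5, 317.5, 32.7]
tool_rot: [-1.575, 0.001, -0.038]
force: [0.1, -3.8, 5.7]
width: 0.2
```

Emit:
step_arm --moves "0 0.03 0 0 0 0 0;0 0 0 0 0 0 0"

```text
clock: 28.15
eef_pos: [462.6, 317.5, 31.9]
tool_rot: [-1.575, 0.001, -0.038]
force: [-1.2, -4.2, 9.6]
width: 0.1
```

Emit:
step_arm --moves "0 0.03 0 0 0 0 0;0 0 0 0 0 0 0"

```text
clock: 28.35
eef_pos: [462.7, 317.5, 31.5]
tool_rot: [-1.575, 0.0, -0.038]
force: [-2.3, -6.3, 19.6]
width: 0.1
```

Emit:
step_arm --moves "0 0.02 0 0 0 0 0;0 0 0 0 0 0 0"

```text
clock: 28.55
eef_pos: [462.8, 317.5, 31.4]
tool_rot: [-1.575, -0.0, -0.038]
force: [-4.0, -6.2, 28.7]
width: -0.3
```

```bash
python3 - <<'E'
from h import *
from cell import ctrl,get_image,nets
s=ctrl.read_state(); print(loc(s),s["force"])
for n in("side","scene"):
    p=get_image(n); c=proj(p,L2W(-55,50,54),s)[0]; u,v=c.astype(int)
    a=p["color"][v-45:v+40,u-55:u+55]; cv2.imwrite(f"pics/{n}2.png",cv2.resize(a,None,fx=7,fy=7,interpolation=cv2.INTER_CUBIC))
E
```

```text
[-56.55482712 122.70466841  31.39431696] [-3.98347491 -6.24437616 28.72492826]
```

View pics/side2.png

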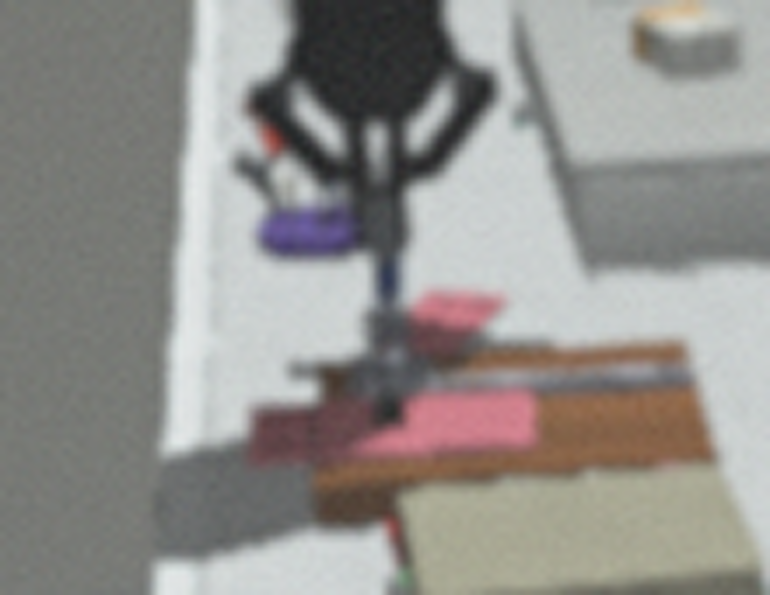

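View pics/scene2.png

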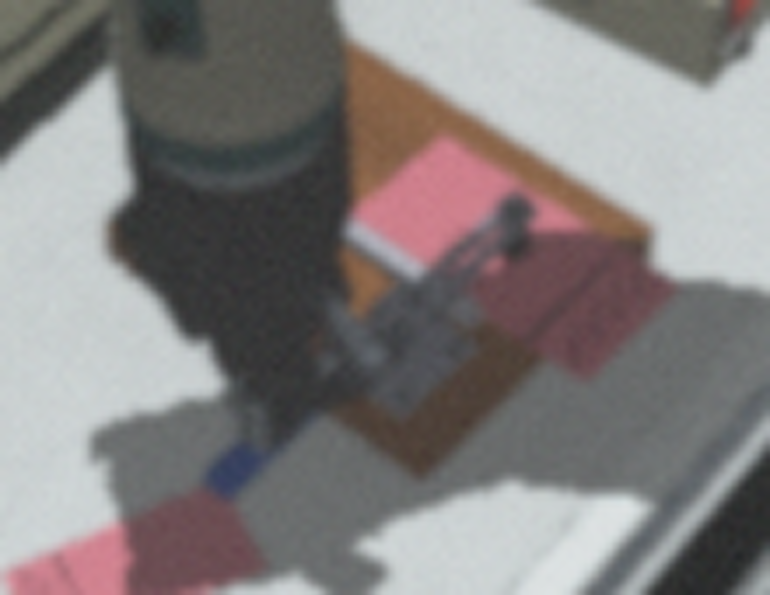

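Emit:
step_arm --moves "0 -0.1 0 0 0 0 0;0 -0.5 0 0 0 0 0;0 -0.8 0 0 0 0 0;0 -0.8 0 0 0 0 0;0 -0.2 -0.6 0 0 0 0;-0.18 0 -0.7 0 0 0 0;-0.18 0 -0.7 0 0 0 0;-0.18 0 -0.7 0 0 0 0;-0.18 0 -0.7 0 0 0 0;0 0 0 0 0 0 0;0 0 0 0 0 0 0;0 0 0 0 0 0 0"

```text
clock: 29.85
eef_pos: [421.2, 152.7, 149.0]
tool_rot: [-1.57, -0.001, -0.036]
force: [0.5, 1.1, 0.4]
width: -0.0
```

```bash
python3 - <<'E'
from h import *
from cell import ctrl,get_image,nets
s=ctrl.read_state(); print(loc(s),s["tool_rot"],s["force"],s["width"])
p=get_image("wrist"); cv2.imwrite("pics/w22.png",p["color"])
a=p["color"][0:220,250:450]
cv2.imwrite("pics/w22c.png",cv2.resize(a,None,fx=4,fy=2.7,interpolation=cv2.INTER_CUBIC))
g=p["color"].astype(float)
for r in (120,130,140,160,175,185,198,205,102,90): print(r,g[r,306:332].mean(1).round().astype(int).tolist())
for n in("side","scene"):
    p=get_image(n); c=proj(p,L2W(-55,50,54),s)[0]; u,v=c.astype(int)
    a=p["color"][v-45:v+40,u-55:u+55]; cv2.imwrite(f"pics/{n}3.png",cv2.resize(a,None,fx=7,fy=7,interpolation=cv2.INTER_CUBIC))
E
```

```text
[-91.94184966 -43.57696139 148.9979361 ] [-1.56951330e+00 -7.46793194e-04 -3.58564858e-02] [0.45372067 1.13372831 0.44492731] -0.0013163628950945245
120 [131, 129, 134, 131, 131, 134, 130, 130, 130, 129, 129, 132, 124, 108, 120, 132, 134, 134, 133, 133, 131, 133, 131, 133, 132, 130]
130 [213, 211, 213, 213, 211, 213, 213, 213, 212, 212, 211, 209, 185, 121, 151, 203, 209, 211, 210, 209, 209, 211, 210, 208, 210, 208]
140 [195, 209, 211, 211, 209, 212, 212, 210, 211, 211, 212, 207, 161, 111, 146, 189, 193, 189, 131, 108, 103, 104, 105, 108, 105, 105]
160 [103, 86, 80, 97, 105, 107, 109, 106, 105, 105, 105, 103, 77, 58, 77, 100, 106, 107, 101, 104, 106, 104, 103, 105, 103, 104]
175 [87, 78, 97, 101, 103, 104, 104, 106, 104, 103, 102, 103, 80, 59, 84, 100, 102, 103, 103, 103, 102, 102, 101, 103, 104, 103]
185 [102, 103, 105, 104, 106, 104, 102, 106, 104, 101, 103, 100, 79, 58, 81, 100, 102, 101, 103, 101, 104, 102, 103, 105, 101, 103]
198 [126, 126, 128, 130, 127, 129, 128, 131, 130, 131, 129, 127, 112, 82, 74, 73, 74, 72, 72, 76, 73, 68, 70, 73, 71, 69]
205 [129, 128, 129, 126, 127, 128, 125, 127, 131, 129, 131, 125, 110, 81, 76, 73, 71, 71, 73, 74, 73, 76, 69, 73, 74, 72]
102 [232, 231, 231, 232, 234, 232, 232, 232, 232, 231, 232, 232, 228, 152, 124, 134, 131, 134, 130, 134, 133, 134, 135, 134, 133, 133]
90 [232, 233, 233, 232, 232, 233, 232, 231, 232, 233, 232, 232, 228, 173, 129, 131, 131, 131, 131, 129, 131, 129, 129, 132, 132, 129]
```

View pics/w22c.png

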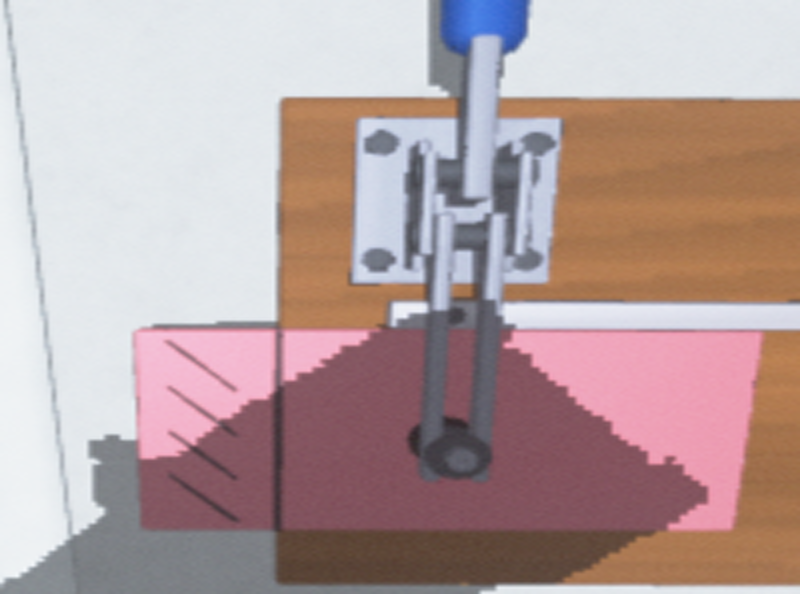

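View pics/scene3.png

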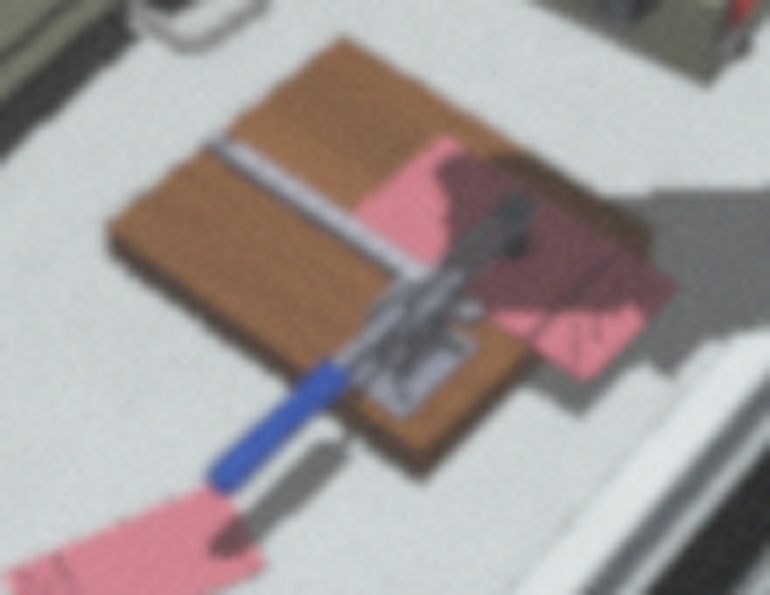

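View pics/side3.png

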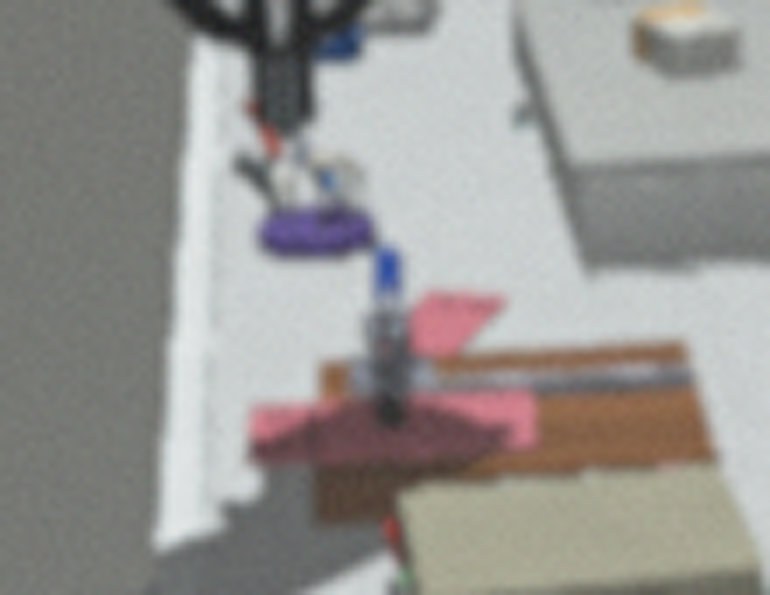

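```bash
python3 - <<'E'
from h import *
from cell import ctrl,get_image,nets
print("expected level grip", L2W(-55,132,57).round(1), "pad", L2W(-55,-24,55.5).round(1),"sheet",L2W(-55,-22,25).round(1))
for n in("scene","side"):
    p=get_image(n)
    for t in("handle_grip","clamp_pad","sheet","sheet_line","block_edge"): print(n,t,[(np.round(d["position"],1).tolist(),round(d["conf"],2)) for d in nets.place_of(p,t)][:2])
s=ctrl.read_state(); print(s["clock"],s["force"])
print(ctrl.finish_job())
E
```

```text
expected level grip [464.7 326.8  57. ] pad [458.8 170.9  55.5] sheet [458.9 172.9  25. ]
scene handle_grip [([460.0, 329.2, 54.6], 0.72)]
scene clamp_pad []
scene sheet [([459.1, 172.9, 23.2], 0.78), ([490.9, 372.6, -2.4], 0.61)]
scene sheet_line [([423.3, 175.7, 25.2], 0.88), ([423.1, 178.4, 23.4], 0.66)]
scene block_edge [([418.4, 175.4, 22.3], 0.95)]
side handle_grip [([465.1, 327.8, 58.3], 0.44)]
side clamp_pad [([424.1, 520.9, 0.9], 0.69)]
side sheet [([460.2, 169.5, 22.8], 0.68), ([487.4, 370.6, -1.8], 0.48)]
side sheet_line [([425.6, 173.8, 23.7], 0.62), ([501.5, 391.1, -3.8], 0.55)]
side block_edge [([424.3, 174.5, 21.0], 0.92)]
30.6 [ 0.01289346 -1.57064715  0.27993448]
the job is handed in; nothing more can be done
None
```

The job is done and handed in at 30.6 s. With the closed fingertips I pushed the sheet flat against the fence. I then slid it toward the robot by its back end and pressed the clamp handle down to its stop. The arm was clear of everything at the end.

**Last checks**
- **Scribed line:** in the wrist picture it lies about 0.2–0.4 mm from the block's front edge, with the hatched end overhanging. The sheet's long edge shows no gap to the fence.
- **Clamp:** the handle stopped hard at 20–29 N. The networks put the grip at z ≈ 55–58 mm against 57 mm expected when level, and the scene picture shows the rubber foot on the sheet. The sheet did not shift when clamped.

**What disagreed**
- **Fingertip position:** the closed fingertips end about 25 mm behind the reported TCP. My first side push passed above the sheet because of this. I then touched the block's top (up to about 17 N) to find the real offset.
- **First contact:** the next push caught the sheet's upper edge and jammed it lightly at about 5 N. I backed off, lowered the tip and it went flush.
- **Foot detection:** the networks did not confirm the clamp foot. The scene picture gave no result and the side picture gave a false one, near the purple stand.
- **Bystanders:** I did not measure the other things again at the end. No move came near them, and no unexpected force showed.

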